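# Roll a lens cell onto its flat in a V nest and lock it with the plug

## Task

Pick up the flanged lens cell by its barrel and, with its flat still turned aside as you found it, press it straight down into the V nest of the alignment station, between the V and the sprung jaw, until its flange lies on the base plate. Then roll the cell clockwise in the V, without lifting it out, until you feel its flat come round and the jaw drop forward onto it. Leave it there and plug the upright block plug fully home into the rectangular socket that the jaw's tail has uncovered; let go of everything and leave the swab jar, the flat case and the dropper bottle where they are.

Things in the scene. Friction and masses are not known exactly. Their poses are not given: they have to be found in the camera images.
- station: Fixed alignment station: grey base plate 94 x 174 mm, 8 mm thick, lying on the worktop. Origin on the worktop. Along its own y: at +y the V nest (two upright 90-degree V walls to z 24 mm that flare outward to 34 mm, open towards -y), in the middle the sprung steel jaw facing +y, at -y the black socket block. Its position and yaw vary. Its faces are polished and slick (friction about 0.12).
- nest (a point): Centre of the V nest on the top of the base plate (8 mm above the worktop; station frame x 0, y +50 mm): here stands the middle of the underside of a cell that is seated in the V. Axes as the station.
- jaw (a joint): Travel of the sprung steel jaw along the station's y, m; grows as it is pushed back (-y). 0 = fully forward, face 24.5 mm from the nest centre; about 0.0005 resting on the flat of a seated cell, about 0.0055 on the round rim. Spring: 3 N at 0.0005, 4.6 N at 0.0055. It snaps flush onto the flat once that is within 0.15 rad of facing it and the cell is free to turn.
- jaw_face (a point): Middle of the jaw's face, 15 mm above the worktop; axes as the station. 36 mm wide; above 22 mm height the face slopes back (8 mm back at 36 mm height, its top), so a cell pressed straight down from above pushes the jaw back by itself with 5 to 25 N. The jaw yields and the V does not: aim 1 or 2 mm to the jaw side; let go, the jaw centres the cell in the V.
- jaw_tail (a point): Rear edge of the flat tail that the jaw carries (20 mm wide, top 31 mm above the worktop), sliding over the socket: it covers 4.5 mm of the mouth while the jaw is on the round rim and frees the mouth when the jaw is on the flat.
- socket (a point): Centre of the socket's mouth, 26 mm above the worktop (station frame x 0, y -45 mm), axes as the station. Blind rectangular hole 28 mm (station x) by 18 mm (station y), 14 mm deep, with a 2 mm chamfer, in a black block 52 x 40 mm, top 26 mm above the worktop.
- cell_grip (a point): Point on the axis of the loose lens cell, 54 mm above its underside: where to grip it. The cell is steel, 0.15 kg, 64 mm high: a flange (60 mm diameter, 14 mm thick) with one flat, and on it a round barrel of 34 mm diameter from 14 to 64 mm height. Gripping the barrel near its top keeps the fingers above the V, the jaw and the flange. Own z up; own -y points to the flat.
- cell_flat (a point): Middle of the flat on the flange of the cell, 25 mm from the axis (5 mm cut off the round), 7 mm above the underside; the flat is 33 mm wide. An engraved line on the flange top points to it. The flat faces the jaw when the cell has the same yaw as the station; at the start the cell must turn clockwise, seen from above, by 0.75 to 1.65 rad to get there.
- plug_grip (a point): Centre of the grip head of the loose grey block plug, 42 mm above its foot. The plug stands upright on the worktop, 59 mm high, 0.06 kg. Head 36 mm (own x) by 16 mm (own y), from 15 to 59 mm height; below it the prong, 26 mm (own x) by 16 mm (own y). Either way round fits.
- plug_foot (a point): Middle of the underside of the plug's prong. Fully home it lies on the socket's floor, 14 mm below the mouth (the head's shoulders then stand 1 to 2 mm above the block).
- swab_jar: Bystander: white jar, 56 mm diameter, 92 mm high, origin at its underside.
- chamber_case: Bystander: flat black case 34 x 85 x 14 mm, origin at its underside.
- dropper_bottle: Bystander: small white bottle with a red cap, 30 mm diameter, 66 mm high, origin at its underside.

How it is judged:
On the way, in this order (a step that is already met when the one before it is completed fails the run):
1. the cell is down in the V nest with its round rim against the pushed-back jaw (horizontal distance between cell_grip and nest below 0.004 m and z of cell_grip in the frame of nest below 0.056 m and value of joint jaw above 0.004 m), for 0.2 s.
2. the cell, still down in the V, has been rolled until the jaw has dropped onto its flat (horizontal distance between cell_grip and nest below 0.004 m and z of cell_grip in the frame of nest below 0.056 m and value of joint jaw below 0.002 m), for 0.2 s.
3. the plug is fully home in the socket (horizontal distance between plug_foot and socket below 0.003 m and z of plug_foot in the frame of socket below -0.012 m), for 0.2 s.
At the end, for the whole second after the job is handed in: Cell upright in the V nest, axis within 3 mm of the nest centre, flange on the plate (within 1.5 mm), flat facing the jaw and jaw travel under 2 mm; plug upright, within 3 mm of the socket centre and at least 12 of 14 mm deep; both released and staying so (all of step 3 and horizontal distance between cell_grip and nest below 0.003 m and z of cell_grip in the frame of nest below 0.0555 m and angle between cell_grip's own z axis and vertical below 0.05 rad and value of joint jaw below 0.002 m and y of cell_flat in the frame of nest below -0.0235 m and angle between plug_grip's own z axis and vertical below 0.08 rad); the robot touches nothing.
It fails at once if the cell is turned with its flat towards the jaw while it is lifted clear over the nest, instead of being rolled in the V (z of cell_grip in the frame of nest above 0.064 m and horizontal distance between cell_grip and nest below 0.02 m and angle between the y axis of cell_grip and the y axis of nest, either way round below 0.35 rad).
It fails at once if a bystander (swab jar, case or dropper bottle) is shifted by more than 30 mm (distance of any of swab_jar, chamber_case, dropper_bottle from where it was at the start of the episode above 0.03 m).
It also fails if it takes over 58 s, if anything falls off the work surface, if the arm or the gripper's body presses on something with over 40 N, if the wrist force passes 120 N, or if a joint passes its speed limit or range.

## Robot

A 7-joint arm with a two-finger parallel gripper is mounted at the origin on a cart in front of the work surface, level with it; the furniture and walls round the work are solid. World frame = base frame: x ahead of the robot, y to its left, z up, the work surface at z = 0. Lengths are in m, angles in rad, forces in N, time in s.
With the tool pointing down it reaches from about 0.4 to 0.85 m from the base axis. Payload 4.4 kg.
Tool frame: the origin (TCP) lies on the centre line of the jaws, within the pads' length; the fingertips stand 19 mm ahead of it and the grasp point (between the pads) is the TCP; z points along the fingers, x is the direction in which the jaws open and shut, and the axes are right-handed (so a half turn about z gives the same grasp; the last joint's range is limited). The gripper opens to 94 mm and grips with 3 to 60 N. Pads are 16 mm wide; open, the fingers measure 119 mm over their backs; the gripper's body (75 mm by 177 mm) begins 78 mm behind the grasp point.
Start: joints at [1.214, 0.628, 0.038, 1.517, -0.027, 0.996, -0.02], TCP at [0.186, -0.623, 0.224] pointing down, gripper open.
Joint ranges: [-3.06, 3.06], [-0.37, 2.12], [-1.25, 1.32], [0.18, 2.47], [-1.1, 4.24], [0.23, 1.98], [-2.94, 2.94]. Speed limits (rad/s): [2.57, 2.57, 3.14, 3.14, 3.14, 3.14, 3.14].

## Interface

Orientations are given as a unit quaternion [w, x, y, z].
In Python, from workcell import bot gives the robot as it stands.
- The arm moves only by the shell command python3 -m creep 'ROWS' [OPENING]. ROWS is JSON, a list of rows, each a list of 6 numbers: the shift along the tool's x, y, z normalised to -1 to 1, where 1 is 50 cm, then the turn, a rotation vector about the tool's x, y, z normalised to -1 to 1, where 1 is 1.5 rad. In form: [[tx, ty, tz, rx, ry, rz], ...]. A call has 1 to 20 rows; each row is the pose to reach, as a shift and turn from the pose measured when the call began, along the tool's axes at that moment; what a row does not reach only later rows make up. A row lasts 1/12 s, in which the tool goes at most 41.7 mm and 7.16 degrees, less where a joint would pass 70% of its speed; a pose out of reach is approached as far as the arm can. A call with a number of a shift or a turn outside -1 to 1 is refused whole. A call with a gripper value outside its range is refused whole. OPENING is the opening, from -1 (shut) to 1 (fully open), set as the call begins (- or left out, the last holds). The fingers move at their own pace and stop on an object; the grip force is fixed at half the most. Time passes only in rows, so rows that repeat a pose let the fingers close. It gives the time, the measured TCP pose, the force and the opening at its end, in the units of the state.
- bot.observe(): the state, without advancing time (a new reading comes with each control period).
- bot.camera(name): name is "scene" or "top" or "wrist"; returns the picture (400x640x3 uint8, red, green, blue); there is no depth.
- bot.calibration(name): a dict with "fx", "fy", "cx", "cy" (pixels), "R" (3x3) and "t" (3): a world point X has camera coordinates R X + t. Camera axes: x right, y down, z forward; pixel columns grow to the right and rows downward; lengths in m; the calibration is good to about 2 mm. A picture is of the moment at which its call begins: read the wrist's pose just before it. calibration takes no time and is no camera call; for the wrist camera it gives the pose at the moment of the call.
- bot.hand_in(): hands the job in, once; it reports no verdict.
The state is a dict: "time_s": time; "qpos": joint angles; "qvel": joint speeds; "tau": joint torques, N m; "position": TCP position; "eef_rot": TCP orientation; "contact_force": force on the tool from outside, world axes, zero at the start; "wrist_torque": the same for the moment, N m; "finger_gap": opening from 0.0 (shut) to 1.0 (fully open).
Only numpy, scipy, OpenCV 4.12 (cv2) and the standard library are available. Lean on these libraries where they do the work, as an engineer would, in place of code of your own. Each camera call takes 0.05 s, during which the arm holds its last target.

## Working session

There is one attempt and no reset: what is moved stays moved. The work goes in short steps, Python scripts to look and compute and a shell command to move; the robot and the scene stay as the last step left them, time stands still between calls to the robot, and variables do not carry over. Pictures are saved under pics/ and viewed, and the job is handed in when it is done.

```bash
ls; mkdir -p pics
python3 - <<'E'
from workcell import bot
import cv2
for n in ["scene","top","wrist"]:
    c=bot.calibration(n);im=bot.camera(n);cv2.imwrite(f"pics/{n}0.png",im[:,:,::-1]);print(n,c)
print(bot.observe())
E
```

```text
pics
scene {'fx': 390.008740418484, 'fy': 390.008740418484, 'cx': 316.5007942756683, 'cy': 197.04684131558477, 'R': array([[-0.59439375, -0.80411672, -0.00961075],
       [-0.59298709,  0.44633919, -0.67018478],
       [ 0.54319644, -0.3926546 , -0.74213206]]), 't': array([0.51136043, 0.30012706, 0.68285274])}
top {'fx': 392.48467000720603, 'fy': 392.48467000720603, 'cx': 324.95885320459274, 'cy': 200.98407255635496, 'R': array([[ 8.15718240e-04, -9.99589757e-01,  2.86295866e-02],
       [-9.92080212e-01, -4.40489929e-03, -1.25528682e-01],
       [ 1.25603296e-01, -2.83004503e-02, -9.91676811e-01]]), 't': array([0.20302406, 0.59427733, 0.8476577 ])}
wrist {'fx': 285.94839927100264, 'fy': 285.94839927100264, 'cx': 320.0571482113498, 'cy': 202.67892908744955, 'R': array([[ 0.28702199, -0.95792216, -0.00187714],
       [-0.91872628, -0.2758315 ,  0.28259335],
       [-0.27122021, -0.07938592, -0.95923797]]), 't': array([-0.64918785, -0.03022667,  0.39206453])}
{'time_s': 0.15, 'qpos': array([ 1.21419627,  0.62916882,  0.0384196 ,  1.51810231, -0.02702094,
        0.99632617, -0.0200094 ]), 'qvel': array([ 0.00093853, -0.0030038 , -0.00094412, -0.00312941,  0.00037858,
        0.00091183,  0.00012978]), 'tau': array([ 7.42236734e-04, -5.50091028e+01,  1.14480190e+00, -1.86818182e+01,
       -5.21106133e-02,  2.09096773e-02,  8.87928741e-05]), 'position': array([ 0.18628398, -0.62223464,  0.22375355]), 'eef_rot': array([-4.54764545e-04,  8.02097637e-01, -5.97192454e-01, -5.89168342e-04]), 'contact_force': array([-0.37261195, -0.54696265,  0.39389013]), 'wrist_torque': array([-0.0356314 ,  0.02897719, -0.04211599]), 'finger_gap': 1.000315865743374}
```

View pics/top0.png

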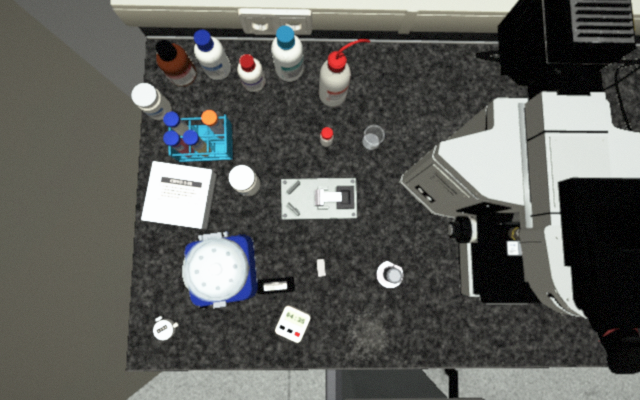

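View pics/scene0.png

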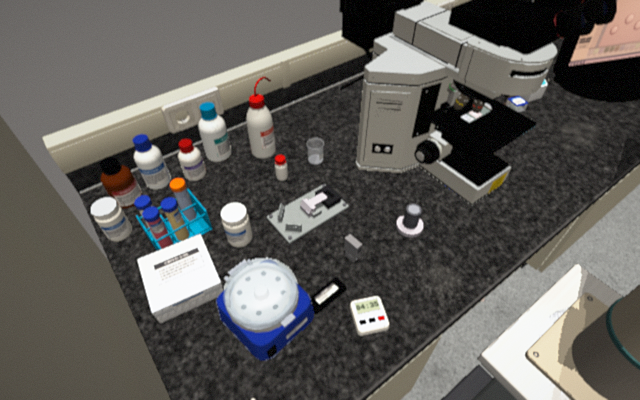

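View pics/wrist0.png

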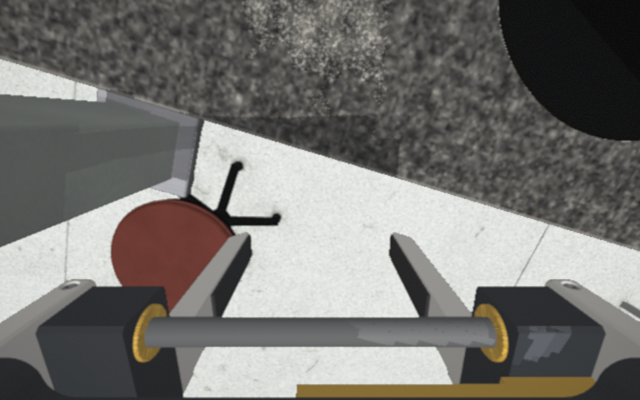

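```bash
cat > h.py <<'E'
import numpy as np, cv2
from workcell import bot
from scipy.spatial.transform import Rotation as Ro
def ray(c,px,z):
    R=c["R"];t=c["t"];C=-R.T@t
    d=R.T@np.array([(px[0]-c["cx"])/c["fx"],(px[1]-c["cy"])/c["fy"],1.])
    return C+d*(z-C[2])/d[2]
def proj(c,X):
    p=c["R"]@np.asarray(X)+c["t"]; return np.array([c["fx"]*p[0]/p[2]+c["cx"],c["fy"]*p[1]/p[2]+c["cy"]])
def pose():
    s=bot.observe();q=s["eef_rot"];return s["position"],Ro.from_quat([q[1],q[2],q[3],q[0]]).as_matrix(),s
def goal(P,yaw=None):
    "row for TCP at P, tool x axis at world yaw, pointing down"
    p,R,s=pose()
    d=R.T@(np.asarray(P)-p)/0.5
    if yaw is None: yaw=np.arctan2(R[1,0],R[0,0])
    c0=np.arctan2(R[1,0],R[0,0]); yaw=c0+(yaw-c0+np.pi/2)%np.pi-np.pi/2
    x=np.array([np.cos(yaw),np.sin(yaw),0]);z=np.array([0,0,-1.]);G=np.c_[x,np.cross(z,x),z]
    r=Ro.from_matrix(R.T@G).as_rotvec()/1.5
    return np.round(np.r_[d,r],4)
E
python3 - <<'E'
import cv2
t=cv2.imread('pics/top0.png');s=cv2.imread('pics/scene0.png')
a=cv2.resize(t[160:300,255:415],(800,700),interpolation=2)[:600]
cv2.imwrite('pics/tc.png',cv2.resize(t[165:300,255:415],None,fx=4.4,fy=4.4,interpolation=2))
cv2.imwrite('pics/sc.png',cv2.resize(s[170:270,250:440],None,fx=4.2,fy=4.2,interpolation=2))
E
```

```text
(no output)
```

View pics/tc.png

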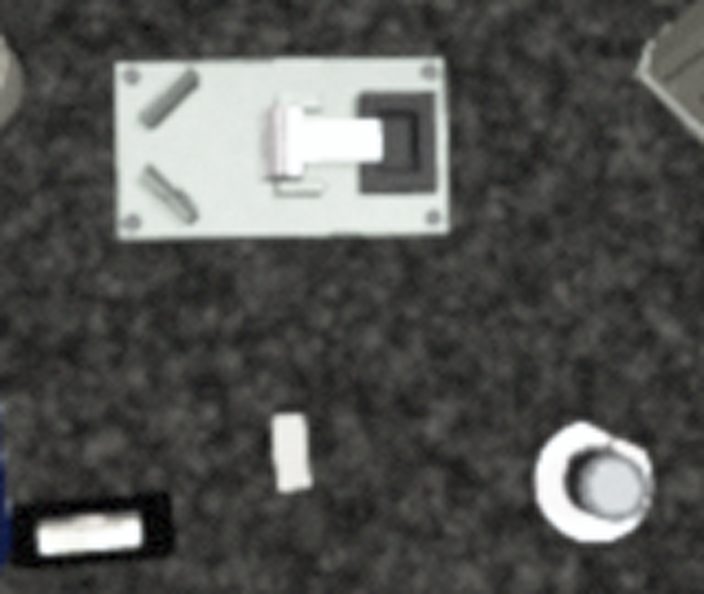

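View pics/sc.png

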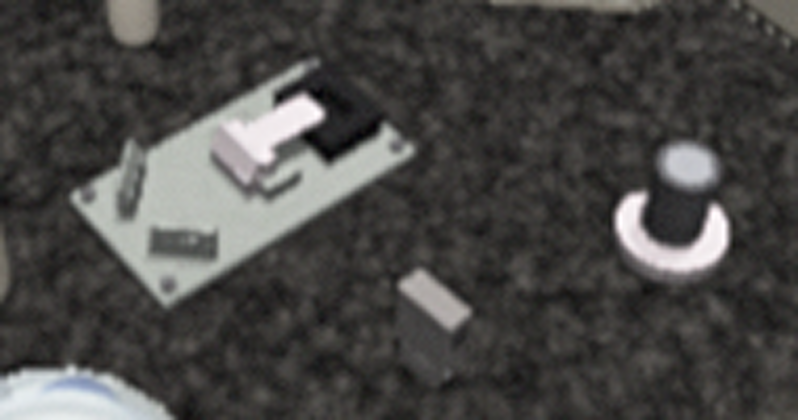

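Run:
```python
from h import *
im=cv2.imread('pics/top0.png');c=bot.calibration("top");off=np.array([255,165.])
def P(p,z): return ray(c,np.array(p)/4.4+off,z)   # crop coords (approx +-0.5px)
cor=[P(p,.008) for p in [(115,60),(444,57),(450,233),(119,239)]]
for q in cor: print(q)
print("len",[np.linalg.norm(cor[i]-cor[(i+1)%4]) for i in range(4)],"ctr",np.mean(cor,0))
g=cv2.cvtColor(im,cv2.COLOR_BGR2GRAY)
m=(g>140).astype(np.uint8)
n,l,st,ce=cv2.connectedComponentsWithStats(m)
for i in range(1,n):
    x,y,w,h,a=st[i]
    if a>30 and 255<x<415 and 160<y<300: print(i,st[i],ce[i],(ce[i]-off)*4.4)
print("barrel top",P((612,484),.064)); print("flange ctr",P((593,485),.014))
print("plug top",P((291,452),.059),[P(p,.059)[:2] for p in [(272,415),(304,413),(312,490),(278,492)]])
```

```text
[0.64902826 0.30580231 0.008     ]
[0.65171211 0.13145869 0.008     ]
[0.55794241 0.12915659 0.008     ]
[0.5542527 0.302319  0.008    ]
len [np.float64(0.1743642807113403), np.float64(0.09379795461116924), np.float64(0.1732017185846621), np.float64(0.09483955239285953)] ctr [0.60323387 0.21718415 0.008     ]
51 [400 176  39  39  89] [416.65168539 196.15730337] [711.26741573 137.09213483]
52 [ 281  178   76   41 2634] [315.47798026 198.42748671] [266.10311314 147.08094153]
66 [317 259   9  18 135] [320.67407407 267.34814815] [288.96592593 450.33185185]
67 [377 261  26  27 488] [389.59221311 274.77663934] [592.2057377  483.01721311]
68 [264 282  23   9 161] [274.86335404 286.11801242] [ 87.39875776 532.91925466]
barrel top [0.43160736 0.05784484 0.064     ]
flange ctr [0.4280755  0.05750006 0.014     ]
plug top [0.44675683 0.21333854 0.059     ] [array([0.46454443, 0.22263104]), array([0.46551199, 0.20703934]), array([0.42857432, 0.20311912]), array([0.42763754, 0.21959851])]
```

Run:
```python
from h import *
for n in ["scene","top","wrist"]:
    c=bot.calibration(n); print(n,-c["R"].T@c["t"])
c=bot.calibration("top")
for p in [(472,300),(540,303),(560,250),(610,400),(560,180),(402,180),(460,240),(600,420)]:
    print(p,[ray(c,p,z).round(2)[:2].tolist() for z in (0,.1,.2,.3,.4)])
w=bot.calibration("wrist")
print([ray(w,p,0).round(3)[:2].tolist() for p in [(600,130),(500,20),(510,80),(640,250),(0,58),(640,140)]])
c=bot.calibration("scene")
for p in [(460,195),(428,150),(365,170),(495,190),(555,50)]:
    print(p,[ray(c,p,z).round(2)[:2].tolist() for z in (0,.1,.2,.3,.4)])
s=cv2.imread('pics/scene0.png');cv2.imwrite('pics/scm.png',cv2.resize(s[0:220,330:640],None,fx=2.5,fy=2.5,interpolation=2))
t=cv2.imread('pics/top0.png');cv2.imwrite('pics/tcm.png',cv2.resize(t[0:400,390:640],None,fx=1.5,fy=1.5,interpolation=2))
```

```text
scene [0.11099774 0.54536027 0.71282205]
top [0.48293657 0.22954759 0.90938884]
wrist [ 0.26491002 -0.59913328  0.38352289]
(472, 300) [[0.37, -0.13], [0.38, -0.09], [0.4, -0.05], [0.41, -0.01], [0.42, 0.03]]
(540, 303) [[0.36, -0.29], [0.38, -0.23], [0.39, -0.18], [0.4, -0.12], [0.42, -0.06]]
(560, 250) [[0.48, -0.35], [0.48, -0.28], [0.48, -0.22], [0.48, -0.16], [0.48, -0.09]]
(610, 400) [[0.15, -0.44], [0.19, -0.36], [0.22, -0.29], [0.26, -0.22], [0.3, -0.14]]
(560, 180) [[0.65, -0.36], [0.63, -0.29], [0.61, -0.23], [0.6, -0.17], [0.58, -0.1]]
(402, 180) [[0.65, 0.02], [0.63, 0.04], [0.61, 0.07], [0.59, 0.09], [0.58, 0.11]]
(460, 240) [[0.51, -0.11], [0.51, -0.07], [0.5, -0.04], [0.5, 0.0], [0.5, 0.04]]
(600, 420) [[0.11, -0.41], [0.15, -0.34], [0.19, -0.27], [0.23, -0.2], [0.27, -0.13]]
[[0.355, -0.951], [0.432, -0.769], [0.376, -0.811], [0.222, -1.101], [0.22, -0.205], [0.359, -1.008]]
(460, 195) [[0.43, -0.12], [0.38, -0.03], [0.34, 0.07], [0.29, 0.16], [0.25, 0.25]]
(428, 150) [[0.59, -0.18], [0.52, -0.08], [0.45, 0.02], [0.39, 0.12], [0.32, 0.23]]
(365, 170) [[0.63, 0.01], [0.56, 0.08], [0.49, 0.16], [0.41, 0.24], [0.34, 0.31]]
(495, 190) [[0.38, -0.2], [0.35, -0.1], [0.31, 0.01], [0.27, 0.11], [0.23, 0.22]]
(555, 50) [[0.69, -0.97], [0.61, -0.76], [0.53, -0.54], [0.45, -0.33], [0.37, -0.12]]
```

View pics/scm.png

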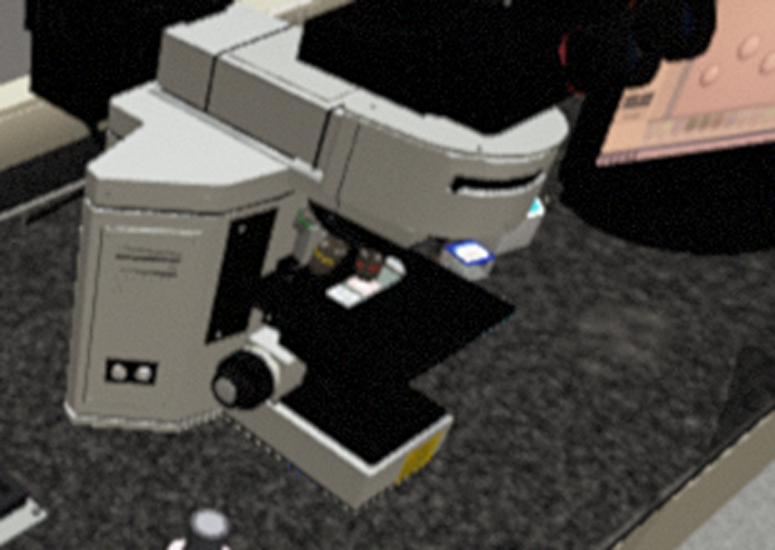

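View pics/tcm.png

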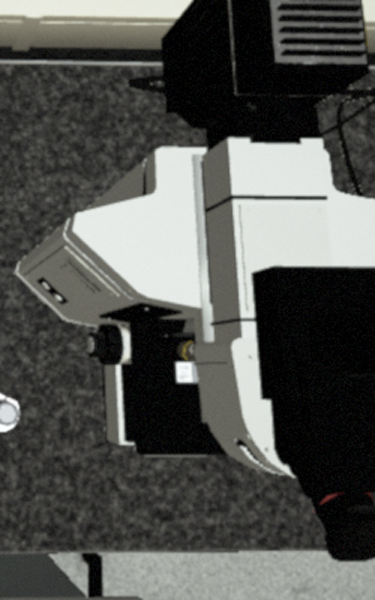

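Run:
```python
from h import *
a=bot.calibration("top");b=bot.calibration("scene")
def tri(p,q):
    A=[];r=[]
    rows=[]
    for c,u in((a,p),(b,q)):
        C=-c["R"].T@c["t"];d=c["R"].T@np.array([(u[0]-c["cx"])/c["fx"],(u[1]-c["cy"])/c["fy"],1.]);d/=np.linalg.norm(d)
        M=np.eye(3)-np.outer(d,d);A.append(M);r.append(M@C)
    X=np.linalg.solve(sum(A),sum(r)); return X.round(3),np.abs(proj(a,X)-p).max().round(1)
k=lambda x,y:(330+x/2.5,y/2.5)
m=lambda x,y:(390+x/1.5,y/1.5)
print("red eyepiece ring",tri(m(345,495),k(565,55)))
print("eyepiece tip?",tri(m(350,555),k(700,20)))
print("head front corner",tri(m(232,345),k(335,125)))
print("head front slot",tri(m(245,450),k(500,190)))
print("slot", tri(m(50,295),k(130,372)))
print("foot corner",tri(m(120,440),k(365,475)))
print("corner roof",tri(m(205,190),k(210,60)))
print("black head left-near corner", tri(m(255,270),k(300,45)))
```

```text
red eyepiece ring (array([ 0.389, -0.138,  0.432]), np.float64(0.8))
eyepiece tip? (array([ 0.338, -0.126,  0.466]), np.float64(14.2))
head front corner (array([ 0.515, -0.105,  0.344]), np.float64(1.9))
head front slot (array([ 0.402, -0.132,  0.328]), np.float64(6.5))
slot (array([ 0.597, -0.002,  0.092]), np.float64(0.0))
foot corner (array([ 0.391, -0.109,  0.053]), np.float64(0.4))
corner roof (array([ 0.662, -0.101,  0.342]), np.float64(5.8))
black head left-near corner (array([ 0.579, -0.117,  0.379]), np.float64(2.0))
```

Run:
```python
from h import *
print(goal([.186,-.622,.5]),goal([.155,-.52,.62]),goal([.135,-.44,.64]))
```

```text
[-1.400e-03  4.000e-04 -5.525e-01 -0.000e+00  1.000e-03 -0.000e+00] [-0.215   0.0013 -0.7922 -0.      0.001  -0.    ] [-0.3798 -0.0063 -0.8319 -0.      0.001  -0.    ]
```

```bash
python3 -m creep '[[0,0,-0.08,0,0,0],[0,0,-0.16,0,0,0],[0,0,-0.24,0,0,0],[0,0,-0.32,0,0,0],[0,0,-0.40,0,0,0],[-0.03,0,-0.48,0,0,0],[-0.08,0,-0.55,0,0,0],[-0.13,0,-0.62,0,0,0],[-0.18,0,-0.68,0,0,0],[-0.24,0,-0.74,0,0,0],[-0.30,0,-0.79,0,0,0],[-0.36,0,-0.82,0,0,0],[-0.38,0,-0.83,0,0,0],[-0.38,0,-0.83,0,0,0]]' -
python3 - <<'E'
from h import *
print(bot.observe()["qpos"])
for a in (-63,-53,-43,-33,-23,-13,-3,6):
    r=np.deg2rad(a);print(a,goal([.46*np.cos(r),.46*np.sin(r),.64],r))
print(goal([.43,.0575,.64],.1))
cv2.imwrite("pics/w1.png",bot.camera("wrist")[:,:,::-1])
E
```

```text
time_s: 1.32
position: [0.1314, -0.4392, 0.6417]
eef_rot: [0.001, 0.802, -0.597, 0.002]
contact_force: [0.0, -1.1, 0.0]
finger_gap: 1.0
[ 1.17806197  0.16195189  0.05466267  1.11623967 -0.00954712  1.85968117
 -0.0506248 ]
-63 [-1.180e-02 -1.653e-01  3.500e-03 -1.000e-04 -2.600e-03 -1.202e-01]
-53 [-5.420e-02 -3.199e-01  3.400e-03  1.000e-04 -2.700e-03 -2.366e-01]
-43 [-1.228e-01 -4.649e-01  3.200e-03  3.000e-04 -2.600e-03 -3.529e-01]
-33 [-0.2156 -0.5957  0.0029  0.0006 -0.0026 -0.4693]
-23 [-0.3296 -0.7085  0.0025  0.0008 -0.0026 -0.5856]
-13 [-0.4615 -0.7997  0.002   0.0011 -0.0026 -0.702 ]
-3 [-0.6073 -0.8666  0.0015  0.0013 -0.0025 -0.8183]
6 [-0.7466 -0.9044  0.001   0.0015 -0.0024 -0.9231]
[-7.804e-01 -8.571e-01  8.000e-04  1.500e-03 -2.400e-03 -9.199e-01]
```

View pics/w1.png

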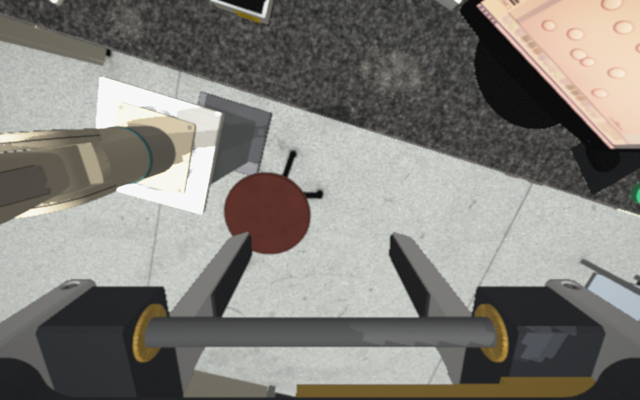

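```bash
python3 -m creep '[[-0.003,-0.083,0,0,0,-0.06],[-0.012,-0.165,0,0,0,-0.12],[-0.03,-0.243,0,0,0,-0.18],[-0.054,-0.32,0,0,0,-0.237],[-0.087,-0.393,0,0,0,-0.295],[-0.123,-0.465,0,0,0,-0.353]]' -
python3 - <<'E'
from h import *
print(bot.observe()["qpos"])
for a in (-38,-33,-28,-23,-18,-13,-8,-3,2,6):
    r=np.deg2rad(a);print(a,goal([.46*np.cos(r),.46*np.sin(r),.64],r))
cv2.imwrite("pics/w2.png",bot.camera("wrist")[:,:,::-1])
E
```

```text
time_s: 1.87
position: [0.3394, -0.3148, 0.6368]
eef_rot: [-0.001, 0.931, -0.365, -0.002]
contact_force: [0.6, -0.9, 0.4]
finger_gap: 0.998
[ 0.82735822  0.17771718 -0.18980948  1.11074459  0.03421904  1.86008954
 -0.0961805 ]
-38 [-0.009  -0.0777 -0.0064 -0.0002  0.0027 -0.0554]
-33 [-0.0191 -0.1574 -0.0063 -0.0003  0.0027 -0.1135]
-28 [-0.0362 -0.2358 -0.0063 -0.0004  0.0027 -0.1717]
-23 [-0.06   -0.3124 -0.0062 -0.0006  0.0026 -0.2299]
-18 [-0.0904 -0.3867 -0.006  -0.0007  0.0026 -0.2881]
-13 [-0.1271 -0.4581 -0.0059 -0.0008  0.0026 -0.3463]
-8 [-0.17   -0.5259 -0.0057 -0.0009  0.0026 -0.4044]
-3 [-0.2186 -0.5898 -0.0055 -0.001   0.0025 -0.4626]
2 [-0.2725 -0.6492 -0.0053 -0.0011  0.0025 -0.5208]
6 [-0.3193 -0.6932 -0.0051 -0.0012  0.0025 -0.5673]
```

View pics/w2.png

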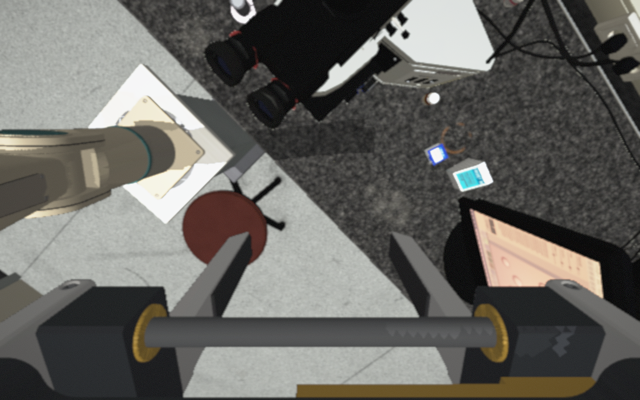

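```bash
python3 -m creep '[[-0.009,-0.078,-0.006,0,0,-0.055],[-0.019,-0.157,-0.006,0,0,-0.113],[-0.036,-0.236,-0.006,0,0,-0.172],[-0.06,-0.312,-0.006,0,0,-0.23],[-0.09,-0.387,-0.006,0,0,-0.288],[-0.127,-0.458,-0.006,0,0,-0.346],[-0.17,-0.526,-0.006,0,0,-0.404],[-0.219,-0.59,-0.006,0,0,-0.463],[-0.272,-0.649,-0.006,0,0,-0.521],[-0.319,-0.693,-0.006,0,0,-0.567],[-0.319,-0.693,-0.006,0,0,-0.567]]' -
python3 - <<'E'
from h import *
print(bot.observe()["qpos"])
w=bot.calibration("wrist");im=bot.camera("wrist")
cv2.imwrite("pics/w3.png",im[:,:,::-1])
for z in (.45,.30):
  print(goal([.40,.12,z],.1))
E
```

```text
time_s: 2.83
position: [0.4566, 0.0637, 0.6409]
eef_rot: [-0.006, 0.998, 0.069, -0.001]
contact_force: [-1.0, -0.2, -0.2]
finger_gap: 1.0
[ 0.23091836  0.19906683 -0.58496671  1.096165    0.10150588  1.87556041
 -0.17654576]
[-0.0978 -0.1301  0.3832 -0.0066  0.0007  0.0201]
[-0.0975 -0.1271  0.6832 -0.0066  0.0007  0.0201]
```

View pics/w3.png

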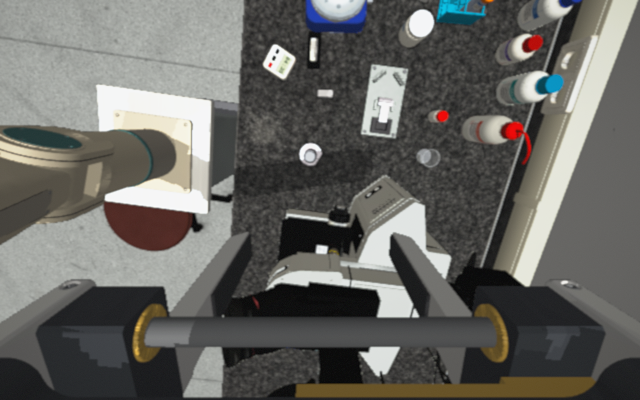

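Run:
```python
from h import *
print(goal([.46,.09,.22],0))
```

```text
[ 0.0139 -0.0505  0.8424 -0.0066  0.0011  0.0868]
```

```bash
python3 -m creep '[[0.01,-0.05,0.08,-0.007,0,0.04],[0.014,-0.05,0.16,-0.007,0,0.087],[0.014,-0.05,0.24,-0.007,0,0.087],[0.014,-0.05,0.32,-0.007,0,0.087],[0.014,-0.05,0.40,-0.007,0,0.087],[0.014,-0.05,0.48,-0.007,0,0.087],[0.014,-0.05,0.56,-0.007,0,0.087],[0.014,-0.05,0.64,-0.007,0,0.087],[0.014,-0.05,0.72,-0.007,0,0.087],[0.014,-0.05,0.79,-0.007,0,0.087],[0.014,-0.05,0.84,-0.007,0,0.087],[0.014,-0.05,0.842,-0.007,0,0.087],[0.014,-0.05,0.842,-0.007,0,0.087]]' -
python3 - <<'E'
from h import *
print(bot.observe()["qpos"])
w=bot.calibration("wrist");im=bot.camera("wrist")
cv2.imwrite("pics/w4.png",im[:,:,::-1]);np.savez("w4.npz",**w)
E
```

```text
time_s: 3.97
position: [0.4594, 0.0884, 0.2184]
eef_rot: [0.001, 1.0, -0.001, -0.003]
contact_force: [-0.2, 0.4, 0.2]
finger_gap: 0.999
[ 0.12574996  0.42054645 -0.5170652   1.99878876  0.28399798  0.79901526
 -0.55763817]
```

View pics/w4.png

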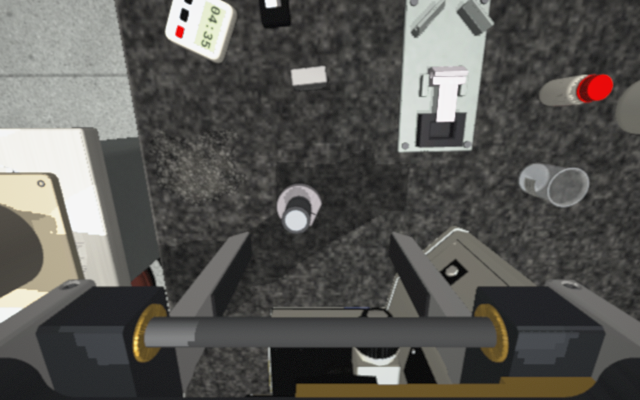

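Run:
```python
from h import *
im=cv2.imread("pics/w4.png");cv2.imwrite("pics/w4c.png",cv2.resize(im[170:250,260:340],None,fx=7,fy=7,interpolation=2))
cv2.imwrite("pics/w4d.png",cv2.resize(im[0:160,270:510],None,fx=3.3,fy=3.3,interpolation=2))
```

```text
(no output)
```

View pics/w4c.png

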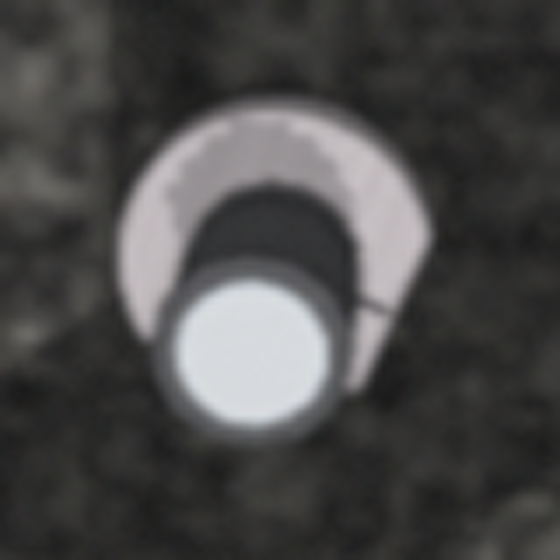

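View pics/w4d.png

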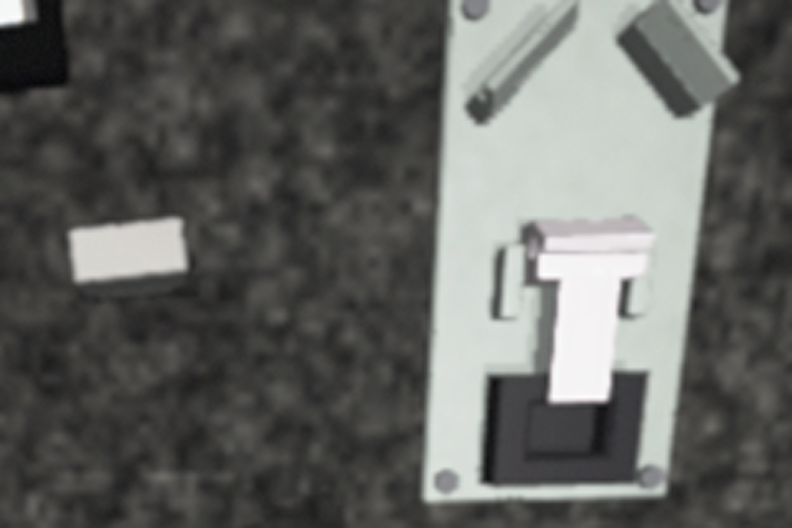

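Run:
```python
from h import *
w=dict(np.load("w4.npz"))
u=lambda x,y,s,ox,oy:((x+.5)/s-.5+ox,(y+.5)/s-.5+oy)
A=lambda x,y:u(x,y,7,260,170); B=lambda x,y:u(x,y,3.3,270,0)
pr=lambda *a:print(*a)
pr("barrel ctr",ray(w,A(253,351),.064),"width",np.linalg.norm(ray(w,A(155,351),.064)-ray(w,A(350,351),.064)))
p1,p2=ray(w,A(434,230),.014),ray(w,A(360,390),.014)
d=p1-p2;n=np.array([d[1],-d[0]]);pr("flat",p1,p2,np.linalg.norm(d),"normal ang",np.arctan2(*(n if n[0]>0 else -n)[::-1]))
l,t,r=ray(w,A(118,250),.014),ray(w,A(270,103),.014),0
pr("flange left/top -> ctr x,y",l[0]+.03,t[1]-.03)
pc=[ray(w,B(*q),.059) for q in [(69,230),(182,217),(188,268),(76,284)]]
pr("plug",np.mean(pc,0),"yaw",np.arctan2(*(pc[1]-pc[0])[1::-1]),np.arctan2(*(pc[2]-pc[3])[1::-1]),[np.linalg.norm(pc[i]-pc[(i+1)%4]).round(4) for i in range(4)])
# station: base corners z=.008, left edge, right edge
a,b,c2,d2=[ray(w,B(*q),.008) for q in [(424,501),(667,495),(724,10),(447,10)]]
pr("bottom corners",a,b,np.linalg.norm(a-b)); pr("yaw left",np.arctan2(-(d2-a)[0],(d2-a)[1]),"right",np.arctan2(-(c2-b)[0],(c2-b)[1]),"bottom",np.arctan2((b-a)[1],(b-a)[0]))
s=[ray(w,B(*q),.026) for q in [(493,374),(648,373),(637,484),(490,483)]]
pr("block",np.mean(s,0),[np.linalg.norm(s[i]-s[(i+1)%4]).round(4) for i in range(4)])
tt=[ray(w,B(*q),.031) for q in [(549,402),(610,404)]];pr("tail",tt)
# V walls tops: inner... 
th=.018;m=(a+b)/2
for off in (.087,.087+.05,.087-.045): pr(off,(m+off*np.array([-np.sin(th),np.cos(th),0])).round(4))
p,R,_=pose();pr(p)
```

```text
barrel ctr [0.42944442 0.05728841 0.064     ] width 0.03251501429438168
flat [0.45954036 0.06356941 0.014     ] [0.44514832 0.0311716  0.014     ] 0.03545065385786724 normal ang -0.41804435120917427
flange left/top -> ctr x,y 0.42938236017890374 0.05822919835622786
plug [0.44638173 0.21303316 0.059     ] yaw 0.10163133159927534 0.12886583600141818 [np.float64(0.0352), np.float64(0.0147), np.float64(0.0355), np.float64(0.0157)]
bottom corners [0.55752558 0.12975438 0.008     ] [0.65107954 0.13192378 0.008     ] 0.09357910383494211
yaw left 0.0279909171816415 right 0.02936587143714777 bottom 0.023184626799532076
block [0.60233542 0.15727877 0.026     ] [np.float64(0.0548), np.float64(0.0388), np.float64(0.0538), np.float64(0.0382)]
tail [array([0.59290706, 0.16685527, 0.031     ]), array([0.61446185, 0.16613305, 0.031     ])]
0.087 [0.6027 0.2178 0.008 ]
0.137 [0.6018 0.2678 0.008 ]
0.041999999999999996 [0.6035 0.1728 0.008 ]
[0.46067924 0.08905474 0.21998145]
```

Run:
```python
from h import *
print(goal([.4295,.0577,.11],.5));print(goal([.4295,.0577,.054],.5))
```

```text
[-6.160e-02  6.270e-02  2.202e-01 -1.000e-04  1.800e-03 -3.348e-01]
[-6.140e-02  6.270e-02  3.322e-01 -1.000e-04  1.800e-03 -3.348e-01]
```

```bash
python3 -m creep '[[-0.03,0.03,0.03,0,0.002,-0.08],[-0.061,0.063,0.08,0,0.002,-0.16],[-0.061,0.063,0.13,0,0.002,-0.24],[-0.061,0.063,0.17,0,0.002,-0.32],[-0.061,0.063,0.20,0,0.002,-0.335],[-0.061,0.063,0.22,0,0.002,-0.335],[-0.061,0.063,0.22,0,0.002,-0.335],[-0.061,0.063,0.22,0,0.002,-0.335]]' -
python3 - <<'E'
from h import *
print(bot.observe()["qpos"]);print(goal([.4295,.0577,.054],.5))
w=bot.calibration("wrist");im=bot.camera("wrist")
cv2.imwrite("pics/w5.png",im[:,:,::-1]);np.savez("w5.npz",**w)
E
```

```text
time_s: 4.68
position: [0.4313, 0.0575, 0.1111]
eef_rot: [0.0, 0.969, 0.247, 0.001]
contact_force: [0.2, 0.3, 1.3]
finger_gap: 0.998
[ 0.15491378  0.56994914 -0.50215616  2.19649853  0.57315884  0.50046027
 -0.29337334]
[-0.0032 -0.0021  0.1141  0.0007 -0.0015 -0.0004]
```

View pics/w5.png

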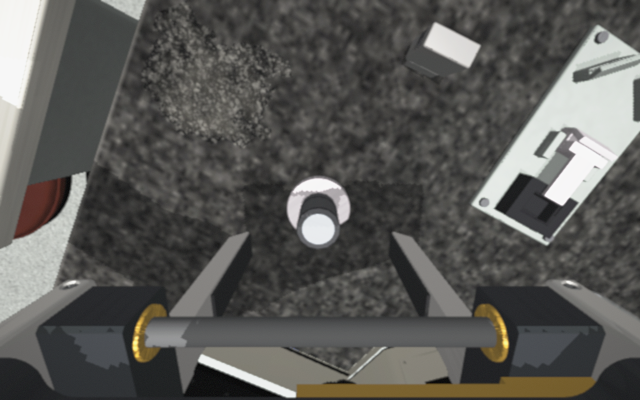

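```bash
python3 -m creep '[[-0.003,-0.002,0.04,0,0,0],[-0.003,-0.002,0.08,0,0,0],[-0.003,-0.002,0.106,0,0,0],[-0.003,-0.002,0.114,0,0,0],[-0.003,-0.002,0.114,0,0,0],[-0.003,-0.002,0.114,0,0,0]]' -
python3 -m creep '[[0,0,0,0,0,0],[0,0,0,0,0,0],[0,0,0,0,0,0],[0,0,0,0,0,0],[0,0,0,0,0,0],[0,0,0,0,0,0],[0,0,0,0,0,0],[0,0,0,0,0,0],[0,0,0,0,0,0],[0,0,0,0,0,0]]' -1
python3 -c "
from h import *
print(bot.observe()['qpos'],pose()[0]);print(goal([.53,.13,.20],.5))"
```

```text
time_s: 5.23
position: [0.4307, 0.058, 0.0553]
eef_rot: [0.0, 0.969, 0.247, 0.002]
contact_force: [0.4, -0.2, -0.4]
finger_gap: 0.996
time_s: 6.07
position: [0.4304, 0.0579, 0.0552]
eef_rot: [0.0, 0.969, 0.247, 0.002]
contact_force: [0.2, -0.5, -0.4]
finger_gap: 0.36
[ 0.04559436  0.66740447 -0.35440261  2.23741374  0.70379226  0.33981248
 -0.4117656 ] [0.43039665 0.05788901 0.05520719]
[ 0.2451 -0.0306 -0.2887  0.0013 -0.0026 -0.0004]
```

```bash
python3 -m creep '[[0,0,-0.04,0,0,0],[0,0,-0.1,0,0,0],[0,0,-0.17,0,0,0],[0.03,0,-0.23,0,0,0],[0.08,-0.01,-0.27,0,0,0],[0.13,-0.02,-0.289,0,0,0],[0.18,-0.03,-0.289,0,0,0],[0.22,-0.03,-0.289,0,0,0],[0.245,-0.03,-0.289,0,0,0],[0.245,-0.03,-0.289,0,0,0],[0.245,-0.03,-0.289,0,0,0]]' -
python3 - <<'E'
from h import *
print(bot.observe()["qpos"],pose()[0])
w=bot.calibration("wrist");im=bot.camera("wrist")
cv2.imwrite("pics/w6.png",im[:,:,::-1]);np.savez("w6.npz",**w)
E
```

```text
time_s: 6.98
position: [0.5293, 0.1296, 0.1995]
eef_rot: [0.0, 0.969, 0.247, 0.001]
contact_force: [-0.6, 0.9, -1.6]
finger_gap: 0.352
[ 0.12183705  0.57349885 -0.63072379  1.83133472  0.43194512  0.8748177
 -0.21519436] [0.52932618 0.12956391 0.19945357]
```

View pics/w6.png

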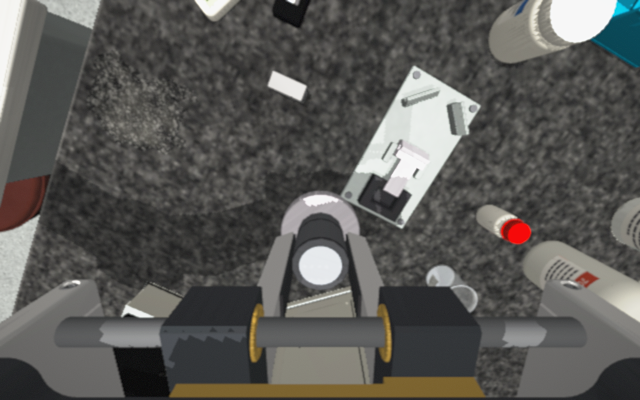

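Run:
```python
from h import *
im=cv2.imread("pics/w6.png");cv2.imwrite("pics/w6c.png",cv2.resize(im[62:112,370:490],None,fx=6.5,fy=6.5,interpolation=2))
cv2.imwrite("pics/w6d.png",cv2.resize(im[130:235,335:445],None,fx=5.5,fy=5.5,interpolation=2))
```

View pics/w6c.png

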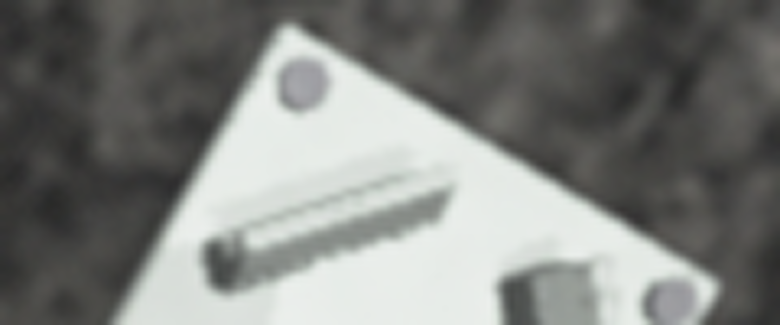

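View pics/w6d.png

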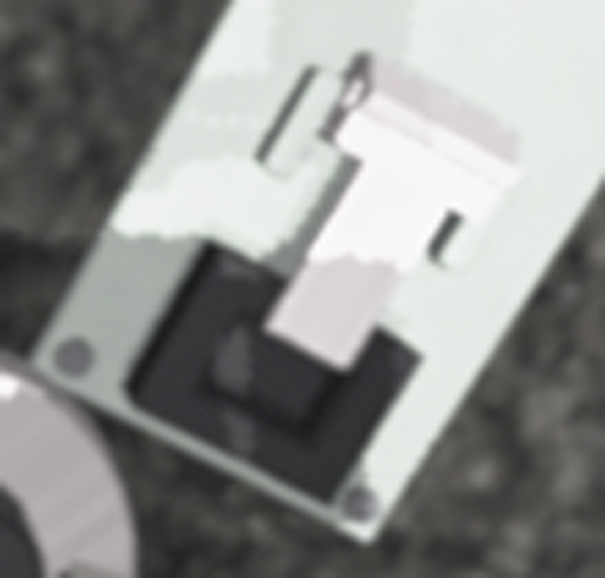

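Run:
```python
from h import *
w=dict(np.load("w4.npz"));v=dict(np.load("w6.npz"))
u=lambda x,y,s,ox,oy:((x+.5)/s-.5+ox,(y+.5)/s-.5+oy)
B=lambda x,y:u(x,y,3.3,270,0); C=lambda x,y:u(x,y,6.5,370,62);D=lambda x,y:u(x,y,5.5,335,130)
k=[ray(v,p,.008) for p in [C(286,22),C(720,284),D(371,542),D(35,362)]]
L=[np.linalg.norm(k[i]-k[(i+1)%4]).round(4) for i in range(4)];print("base",[q.round(4)[:2] for q in k],L,np.mean(k,0).round(4))
ya=lambda a,b:np.arctan2(-(a-b)[0],(a-b)[1])
print("yaw",ya(k[0],k[3]),ya(k[1],k[2]), np.arctan2((k[1]-k[0])[1],(k[1]-k[0])[0]),np.arctan2((k[2]-k[3])[1],(k[2]-k[3])[0]))
s=[ray(v,D(*p),.026) for p in [(208,244),(422,357),(333,502),(130,385)]]
print("block",[np.linalg.norm(s[i]-s[(i+1)%4]).round(4) for i in range(4)],np.mean(s,0).round(4))
t=[ray(v,D(*p),.031) for p in [(265,327),(349,370)]];print("tail",np.round(t,4),np.linalg.norm(t[0]-t[1]))
a1,a2=ray(v,C(228,292),.008),ray(v,C(440,220),.008)
b1,b2=ray(w,B(618,40),.008),ray(w,B(680,115),.008)
print("walls",a1.round(4),a2.round(4),ya(a2,a1),b1.round(4),b2.round(4),ya(b1,b2))
M=np.c_[(a2-a1)[:2],-(b2-b1)[:2]];st=np.linalg.solve(M,(b1-a1)[:2]);ap=(a1+st[0]*(a2-a1))[:2];th=.02
print("apex",ap,"nest",ap-.0424*np.array([-np.sin(th),np.cos(th)]))
```

```text
base [array([0.554 , 0.3025]), array([0.6463, 0.3042]), array([0.6507, 0.132 ]), array([0.5579, 0.1322])] [np.float64(0.0923), np.float64(0.1722), np.float64(0.0928), np.float64(0.1704)] [0.6022 0.2177 0.008 ]
yaw 0.022753375592954986 0.025256480749343304 0.01787647164437441 -0.0016494653518905006
block [np.float64(0.0544), np.float64(0.0378), np.float64(0.0542), np.float64(0.0351)] [0.6018 0.1586 0.026 ]
tail [[0.5929 0.1671 0.031 ]
 [0.6139 0.1677 0.031 ]] 0.021079972700039154
walls [0.5697 0.2608 0.008 ] [0.596 0.289 0.008] -0.7510077916042528 [0.6118 0.2852 0.008 ] [0.6363 0.2624 0.008 ] 0.8216309344484065
apex [0.60146963 0.29478748] nest [0.60231757 0.25239596]
```

Run:
```python
from h import *
print(goal([.6013,.251,.12],.5),pose()[0])
```

```text
[ 2.440e-01 -1.448e-01  1.590e-01  1.200e-03 -9.000e-04 -2.000e-04] [0.52874901 0.12906012 0.19946078]
```

```bash
python3 -m creep '[[0.06,-0.035,0,0.001,-0.001,0],[0.12,-0.07,0.02,0.001,-0.001,0],[0.18,-0.105,0.05,0.001,-0.001,0],[0.23,-0.135,0.1,0.001,-0.001,0],[0.244,-0.145,0.14,0.001,-0.001,0],[0.244,-0.145,0.159,0.001,-0.001,0],[0.244,-0.145,0.159,0.001,-0.001,0],[0.244,-0.145,0.159,0.001,-0.001,0]]' -
python3 - <<'E'
from h import *
print(goal([.6013,.251,.12],.5),goal([.6013,.251,.062],.5),bot.observe()["qpos"])
for n in("scene","top","wrist"):
  im=bot.camera(n);cv2.imwrite(f"pics/{n}7.png",im[:,:,::-1])
s=cv2.imread('pics/scene7.png');cv2.imwrite('pics/s7c.png',cv2.resize(s[130:280,200:400],None,fx=4,fy=4,interpolation=2))
E
```

```text
time_s: 7.7
position: [0.6004, 0.249, 0.1198]
eef_rot: [0.001, 0.969, 0.247, -0.001]
contact_force: [0.1, -0.5, -1.0]
finger_gap: 0.357
[ 0.0036 -0.0027 -0.0004  0.001   0.0018 -0.0008] [ 0.0039 -0.0029  0.1156  0.001   0.0018 -0.0008] [-0.1216756   0.80428697 -0.55297116  1.59800519  0.51030825  0.89017944
 -0.36719841]
```

View pics/s7c.png

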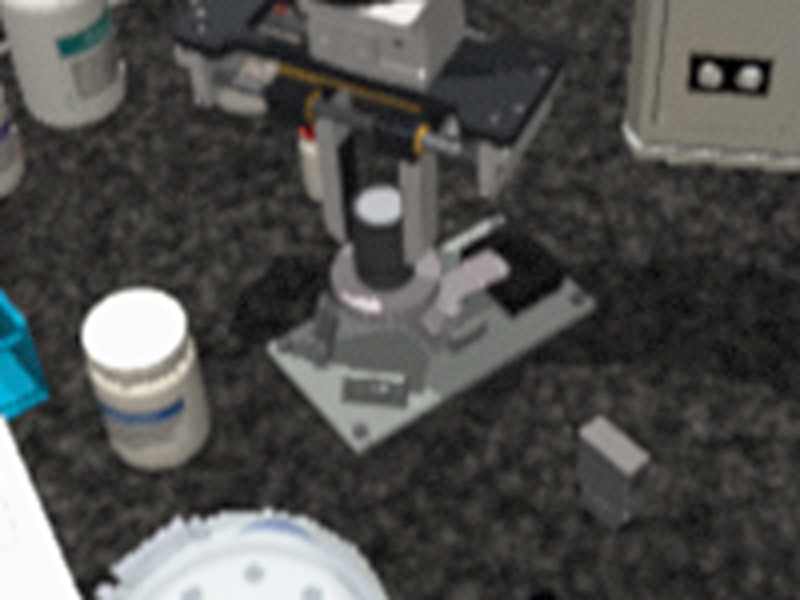

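View pics/wrist7.png

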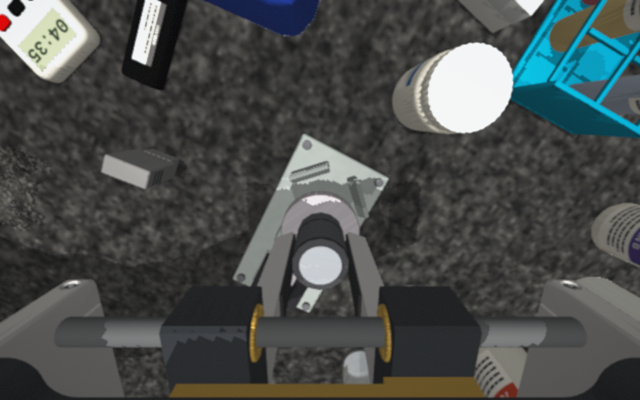

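```bash
python3 -m creep '[[0.004,-0.003,0.02,0.001,0.002,-0.001],[0.004,-0.003,0.04,0.001,0.002,-0.001],[0.004,-0.003,0.055,0.001,0.002,-0.001],[0.004,-0.003,0.07,0.001,0.002,-0.001],[0.004,-0.003,0.08,0.001,0.002,-0.001]]' -
python3 - <<'E'
from h import *
print(goal([.6013,.251,.062],.5))
im=bot.camera("scene");cv2.imwrite('pics/s8c.png',cv2.resize(im[150:260,230:370,::-1],None,fx=5.4,fy=5.4,interpolation=2))
E
```

```text
time_s: 8.27
position: [0.6028, 0.2535, 0.0807]
eef_rot: [-0.002, 0.969, 0.247, 0.002]
contact_force: [-0.8, 3.1, 1.9]
finger_gap: 0.357
[-0.0053  0.0031  0.0374 -0.0016 -0.0037 -0.0001]
```

View pics/s8c.png

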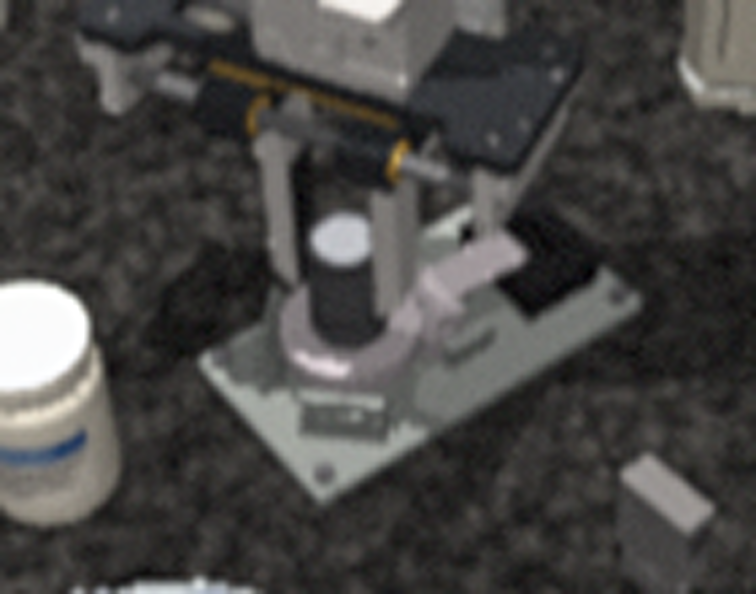

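```bash
python3 -m creep '[[-0.002,0.001,0.015,-0.001,-0.002,0],[-0.004,0.002,0.025,-0.001,-0.002,0],[-0.004,0.002,0.033,-0.001,-0.002,0],[-0.004,0.002,0.038,-0.001,-0.002,0],[-0.004,0.002,0.038,-0.001,-0.002,0]]' -
python3 -c "
from h import *
print(goal([.6013,.252,.062],.5),pose()[0],bot.observe()['contact_force'])"
```

```text
time_s: 8.73
position: [0.6021, 0.2531, 0.0628]
eef_rot: [-0.001, 0.969, 0.248, 0.002]
contact_force: [-0.9, 1.1, 9.7]
finger_gap: 0.354
[-0.0024  0.0011  0.0016 -0.0007 -0.0029  0.0006] [0.60208895 0.25306511 0.0628116 ] [-0.87926631  1.07092532  9.71619096]
```

```bash
python3 -m creep '[[0,0,0,0,0,0],[0,0,0,0,0,0],[0,0,0,0,0,0]]' -
python3 - <<'E'
from h import *
im=bot.camera("scene");cv2.imwrite('pics/s9c.png',cv2.resize(im[150:260,230:370,::-1],None,fx=5.4,fy=5.4,interpolation=2))
im=bot.camera("wrist");cv2.imwrite('pics/w9.png',im[:,:,::-1])
E
```

```text
time_s: 8.98
position: [0.6021, 0.253, 0.0629]
eef_rot: [-0.001, 0.969, 0.248, 0.002]
contact_force: [0.3, 0.4, 2.7]
finger_gap: 0.354
```

View pics/s9c.png

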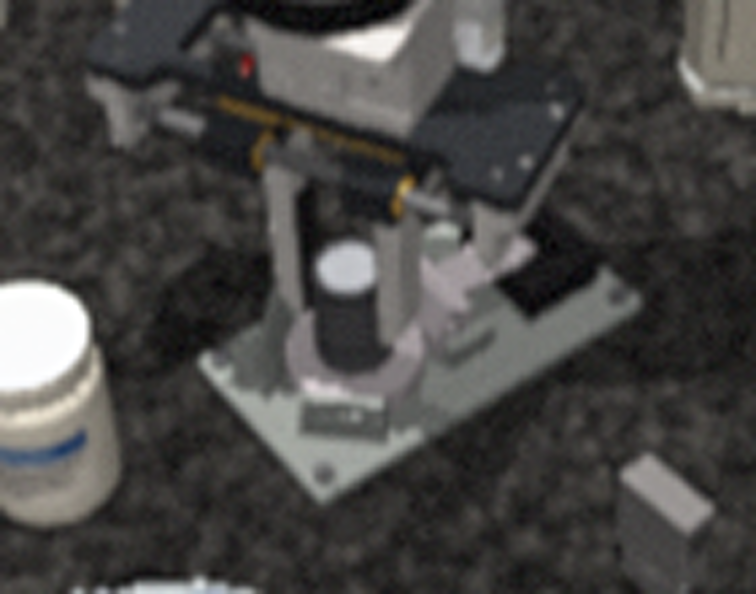

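View pics/w9.png

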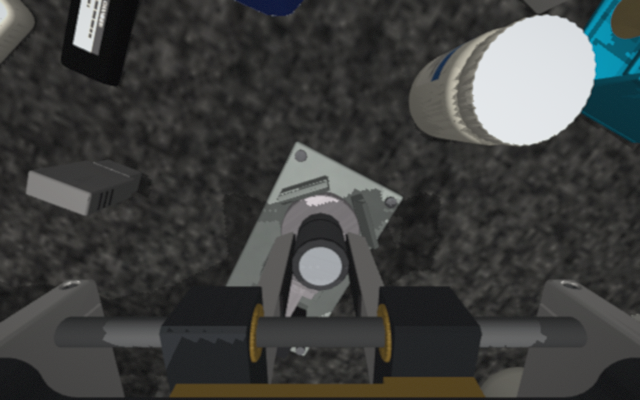

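```bash
python3 -m creep '[[0,0,0,0,0,0.06],[0,0,0,0,0,0.12],[0,0,0,0,0,0.18],[0,0,0,0,0,0.24],[0,0,0,0,0,0.30],[0,0,0,0,0,0.36],[0,0,0,0,0,0.42],[0,0,0,0,0,0.48],[0,0,0,0,0,0.54],[0,0,0,0,0,0.60],[0,0,0,0,0,0.63],[0,0,0,0,0,0.63],[0,0,0,0,0,0.63]]' -
python3 - <<'E'
from h import *
p,R,s=pose();print("yaw",np.arctan2(R[1,0],R[0,0]),s['wrist_torque'],s['qpos'])
im=bot.camera("scene");cv2.imwrite('pics/s10c.png',cv2.resize(im[150:260,230:370,::-1],None,fx=5.4,fy=5.4,interpolation=2))
im=bot.camera("wrist");cv2.imwrite('pics/w10.png',im[:,:,::-1])
E
```

```text
time_s: 10.17
position: [0.6025, 0.253, 0.063]
eef_rot: [-0.002, 0.976, -0.22, 0.002]
contact_force: [0.5, 0.8, 1.8]
finger_gap: 0.354
yaw -0.44321384911353534 [ 0.12656596 -0.28467633 -0.11759097] [-0.28476281  0.83570049 -0.26628118  1.63042088  0.30244047  0.71111283
 -1.140032  ]
```

View pics/s10c.png

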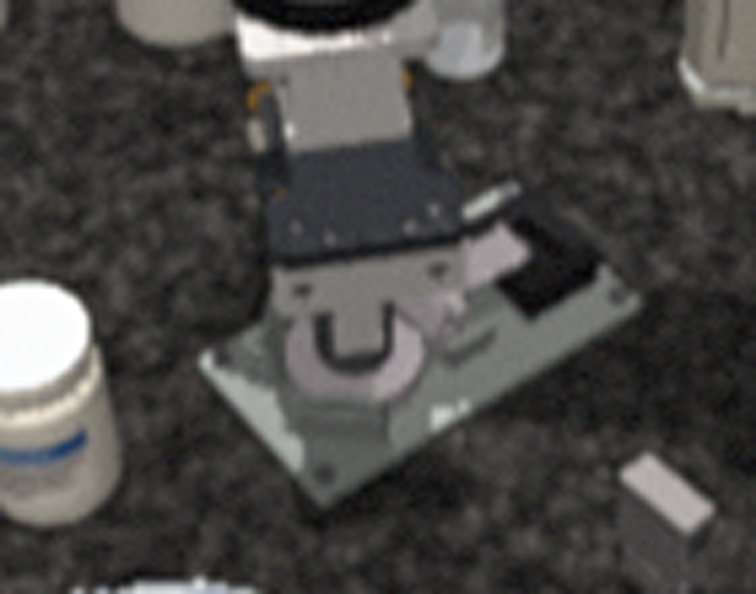

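View pics/w10.png

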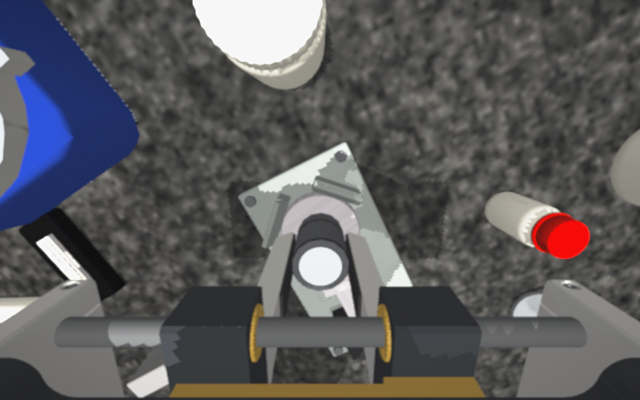

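```bash
python3 -m creep '[[0,0,0,0,0,0.03],[0,0,0,0,0,0.06],[0,0,0,0,0,0.09],[0,0,0,0,0,0.12],[0,0,0,0,0,0.12],[0,0,0,0,0,0.12]]' -
python3 - <<'E'
from h import *
p,R,s=pose();print("yaw",np.arctan2(R[1,0],R[0,0]),s['wrist_torque'])
im=bot.camera("scene");cv2.imwrite('pics/s11c.png',cv2.resize(im[150:260,230:370,::-1],None,fx=5.4,fy=5.4,interpolation=2))
im=bot.camera("wrist");cv2.imwrite('pics/w11.png',cv2.resize(im[130:370,200:440,::-1],None,fx=2.5,fy=2.5,interpolation=2))
E
```

```text
time_s: 10.77
position: [0.6025, 0.253, 0.063]
eef_rot: [-0.002, 0.952, -0.306, 0.001]
contact_force: [1.0, 1.3, 1.2]
finger_gap: 0.359
yaw -0.621656175467944 [ 0.06631638 -0.20514114 -0.07649901]
```

View pics/s11c.png

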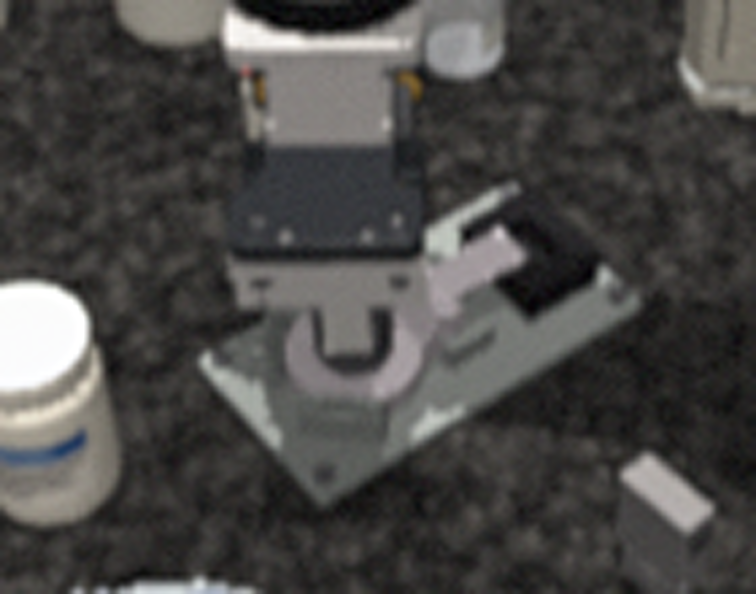

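View pics/w11.png

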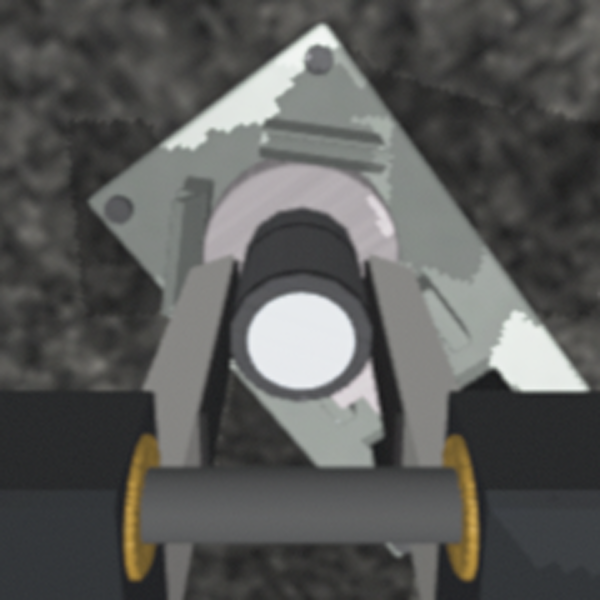

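```bash
python3 -m creep '[[0,0,0,0,0,0.03],[0,0,0,0,0,0.06],[0,0,0,0,0,0.09],[0,0,0,0,0,0.11],[0,0,0,0,0,0.11],[0,0,0,0,0,0.11]]' -
python3 - <<'E'
from h import *
p,R,s=pose();print("yaw",np.arctan2(R[1,0],R[0,0]),s['wrist_torque'])
a=bot.camera("scene")[:,:,::-1]
cv2.imwrite('pics/s12c.png',cv2.resize(a[150:260,230:370],None,fx=5.4,fy=5.4,interpolation=2))
E
```

```text
time_s: 11.37
position: [0.6026, 0.2528, 0.063]
eef_rot: [-0.002, 0.924, -0.383, 0.001]
contact_force: [0.3, 0.7, 1.5]
finger_gap: 0.356
yaw -0.7861474353374541 [ 0.00227203 -0.17900441 -0.02885019]
```

View pics/s12c.png

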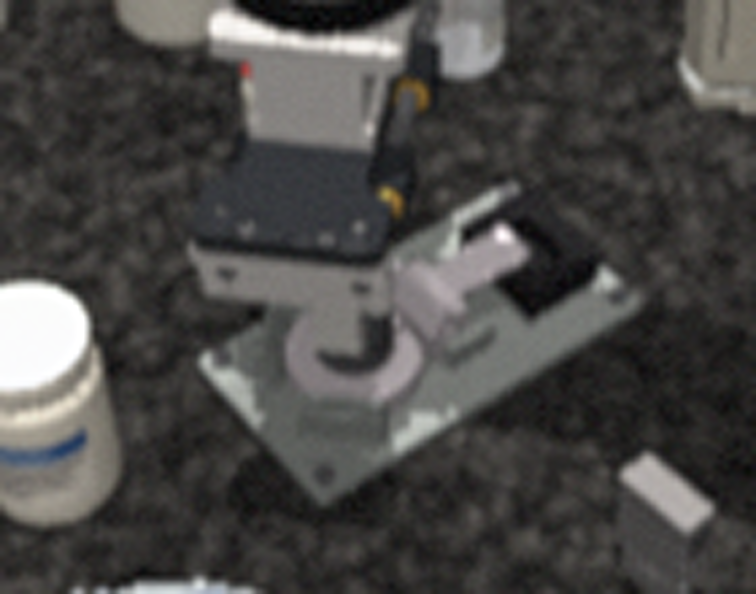

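Run:
```python
import cv2,numpy as np
s0=cv2.imread('pics/scene0.png');a=cv2.resize(s0[150:260,230:370],None,fx=5.4,fy=5.4,interpolation=2)
L=[a]+[cv2.imread(f'pics/s{i}c.png') for i in (8,9,10,11,12)]
c=[cv2.resize(x[180:330,420:600],None,fx=1.4,fy=1.4) for x in L]
cv2.imwrite('pics/cmp.png',np.vstack([np.hstack(c[:3]),np.hstack(c[3:])]))
```

```text
(no output)
```

View pics/cmp.png

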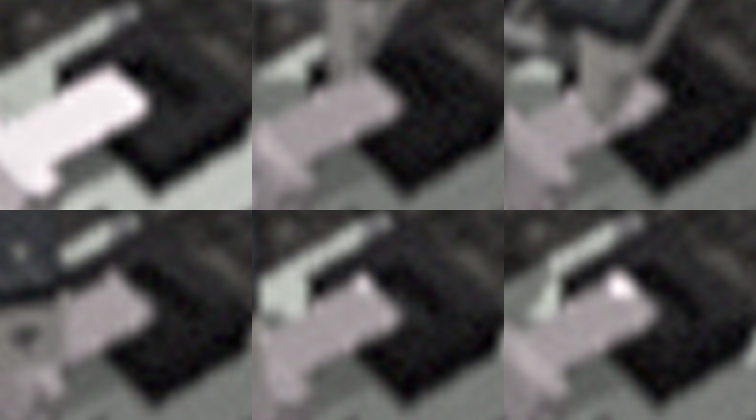

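```bash
python3 -m creep '[[0,0,0,0,0,-0.05],[0,0,0,0,0,-0.1],[0,0,0,0,0,-0.1],[0,0,0,0,0,-0.1],[0,0,0,0,0,-0.1]]' -
python3 - <<'E'
from h import *
p,R,s=pose();print("yaw",np.arctan2(R[1,0],R[0,0]),s['wrist_torque'])
a=bot.camera("scene")[:,:,::-1]
cv2.imwrite('pics/s13c.png',cv2.resize(a[150:260,230:370],None,fx=5.4,fy=5.4,interpolation=2))
L=[cv2.imread(f'pics/s{i}c.png') for i in (11,12,13)]
c=[cv2.resize(x[180:330,420:600],None,fx=1.4,fy=1.4) for x in L]
cv2.imwrite('pics/cmp2.png',np.hstack(c))
E
```

```text
time_s: 11.83
position: [0.6026, 0.2529, 0.063]
eef_rot: [-0.002, 0.95, -0.313, 0.001]
contact_force: [0.1, 1.0, 2.2]
finger_gap: 0.357
yaw -0.6375077961436462 [ 0.1185259  -0.17211591  0.12932363]
```

View pics/cmp2.png

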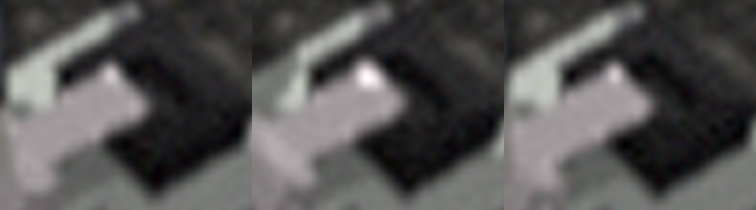

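```bash
python3 -m creep '[[0,0,0,0,0,0],[0,0,0,0,0,0],[0,0,0,0,0,0],[0,0,0,0,0,0],[0,0,0,0,0,0]]' 0.3
python3 -m creep '[[0,0,-0.03,0,0,0],[0,0,-0.07,0,0,0],[0,0,-0.13,0,0,0],[0,0,-0.2,0,0,0],[0,0,-0.26,0,0,0]]' -
python3 - <<'E'
from h import *
p,R,s=pose();print(p)
a=bot.camera("scene")[:,:,::-1]
cv2.imwrite('pics/s14c.png',cv2.resize(a[150:260,230:370],None,fx=5.4,fy=5.4,interpolation=2))
w=bot.calibration("wrist");im=bot.camera("wrist")
cv2.imwrite("pics/w14.png",im[:,:,::-1]);np.savez("w14.npz",**w)
E
```

```text
time_s: 12.3
position: [0.6023, 0.2527, 0.0628]
eef_rot: [-0.002, 0.95, -0.313, 0.001]
contact_force: [0.4, 0.8, -0.5]
finger_gap: 0.64
time_s: 12.72
position: [0.6018, 0.2523, 0.1944]
eef_rot: [-0.002, 0.95, -0.313, 0.001]
contact_force: [0.5, -0.5, -0.3]
finger_gap: 0.65
[0.60175396 0.25229163 0.1944059 ]
```

View pics/s14c.png

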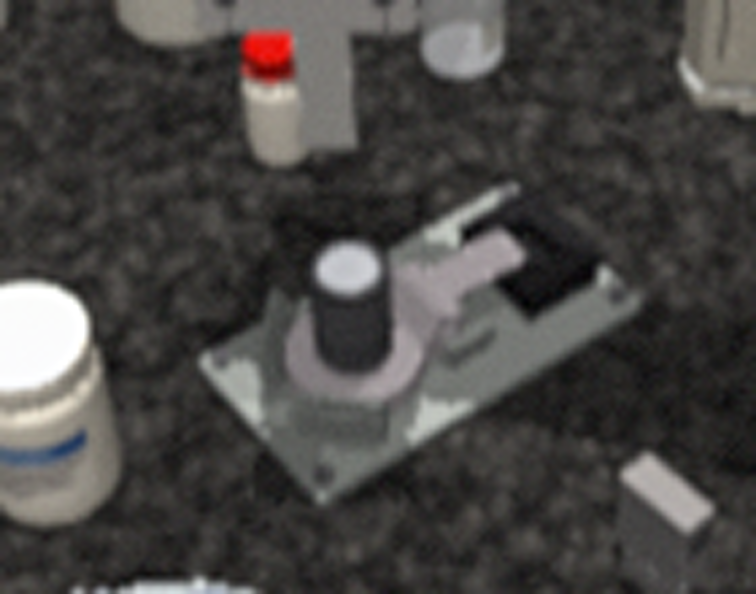

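View pics/w14.png

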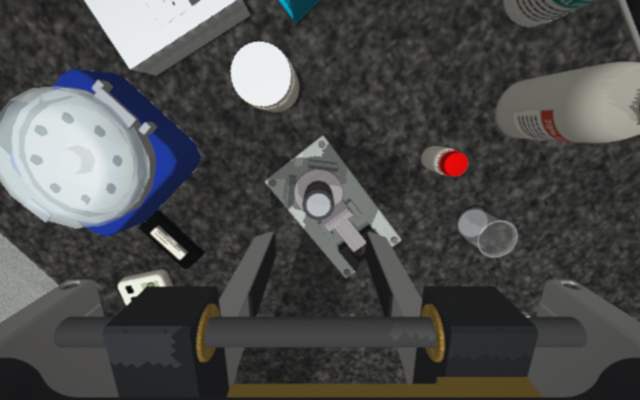

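Run:
```python
from h import *
print(goal([.4465,.2132,.14],-1.456))
w=dict(np.load("w14.npz"))
```

```text
[-2.066e-01  2.559e-01  1.124e-01 -1.000e-02  1.000e-04  5.454e-01]
```

```bash
python3 -m creep '[[-0.04,0.04,0,-0.01,0,0.07],[-0.08,0.09,0,-0.01,0,0.14],[-0.12,0.14,0.02,-0.01,0,0.21],[-0.16,0.19,0.04,-0.01,0,0.28],[-0.19,0.23,0.06,-0.01,0,0.35],[-0.207,0.256,0.08,-0.01,0,0.42],[-0.207,0.256,0.1,-0.01,0,0.49],[-0.207,0.256,0.112,-0.01,0,0.545],[-0.207,0.256,0.112,-0.01,0,0.545],[-0.207,0.256,0.112,-0.01,0,0.545],[-0.207,0.256,0.112,-0.01,0,0.545]]' -
python3 - <<'E'
from h import *
p,R,s=pose();print(p,s["qpos"],np.arctan2(R[1,0],R[0,0]))
w=bot.calibration("wrist");im=bot.camera("wrist")
cv2.imwrite("pics/w15.png",im[:,:,::-1]);np.savez("w15.npz",**w)
E
```

```text
time_s: 13.73
position: [0.4464, 0.2134, 0.1402]
eef_rot: [-0.0, 0.747, -0.664, -0.0]
contact_force: [0.4, -0.5, 0.1]
finger_gap: 0.65
[0.44641209 0.21339219 0.1402015 ] [-0.48254789  0.53538776 -0.02878088  2.0277646   0.02659463  0.57876517
 -1.98284988] -1.4532819401631296
```

View pics/w15.png

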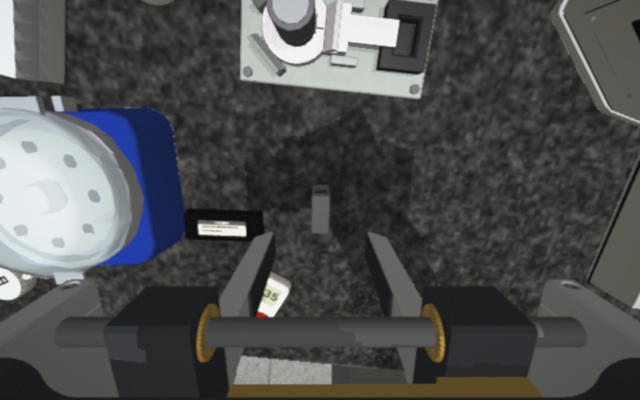

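Run:
```python
from h import *
im=cv2.imread("pics/w15.png")
cv2.imwrite("pics/w15a.png",cv2.resize(im[175:245,290:350],None,fx=8,fy=8,interpolation=2))
cv2.imwrite("pics/w15b.png",cv2.resize(im[0:105,235:445],None,fx=3.8,fy=3.8,interpolation=2))
```

```text
(no output)
```

View pics/w15a.png

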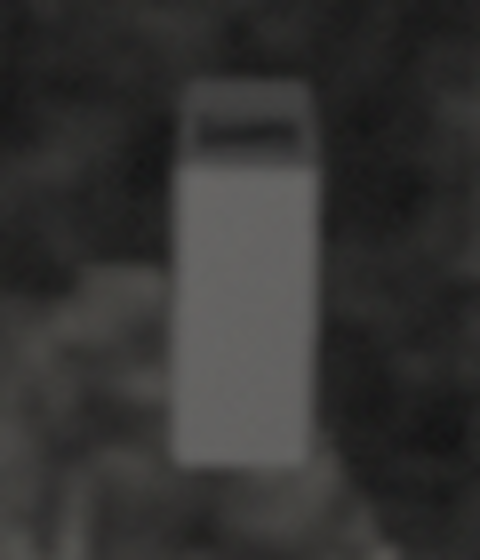

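View pics/w15b.png

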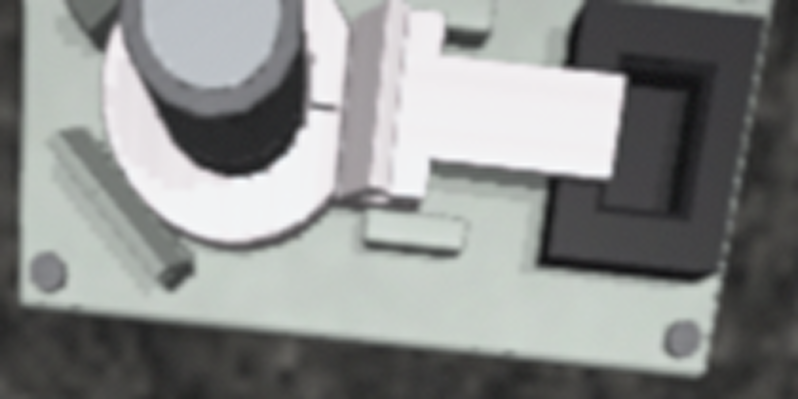

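Run:
```python
from h import *
w=dict(np.load("w15.npz"))
u=lambda x,y,s,ox,oy:((x+.5)/s-.5+ox,(y+.5)/s-.5+oy)
A=lambda x,y:u(x,y,8,290,175);B=lambda x,y:u(x,y,3.8,235,0)
pc=[ray(w,A(*q),.059) for q in [(176,168),(318,168),(308,464),(172,464)]]
print("plug",np.mean(pc,0),[np.linalg.norm(pc[i]-pc[(i+1)%4]).round(4) for i in range(4)],"yaw",[np.arctan2((a-b)[1],(a-b)[0]).round(3) for a,b in((pc[0],pc[3]),(pc[1],pc[2]))])
s=[ray(w,B(*q),.026) for q in [(585,2),(764,16),(714,276),(545,262)]]
print("block",np.mean(s,0),[np.linalg.norm(s[i]-s[(i+1)%4]).round(4) for i in range(4)],np.round(s,4)[:,:2].tolist(), "yaw",[np.arctan2((a-b)[1],(a-b)[0]).round(3) for a,b in((s[0],s[3]),(s[1],s[2]))])
h=[ray(w,B(*q),.026) for q in [(626,54),(716,62),(690,219),(598,211)]]
print("mouth",np.mean(h,0),[np.linalg.norm(h[i]-h[(i+1)%4]).round(4) for i in range(4)],np.round(h,4)[:,:2].tolist())
t=[ray(w,B(*q),.031) for q in [(628,75),(612,178)]];print("tail",np.round(t,4))
k=[ray(w,B(*q),.008) for q in [(22,302),(706,374)]];print("base",np.round(k,4),np.linalg.norm(k[0]-k[1]),"yaw",np.arctan2(-(k[0]-k[1])[0],(k[0]-k[1])[1]))
b=ray(w,B(214,30),.072);print("barrel",b)
```

```text
plug [0.44660879 0.2132397  0.059     ] [np.float64(0.0155), np.float64(0.0347), np.float64(0.0154), np.float64(0.0347)] yaw [np.float64(0.096), np.float64(0.094)]
block [0.60252856 0.15775678 0.026     ] [np.float64(0.0393), np.float64(0.0524), np.float64(0.0394), np.float64(0.0521)] [[0.6277, 0.1776], [0.6297, 0.1384], [0.5772, 0.1378], [0.5756, 0.1772]] yaw [np.float64(0.008), np.float64(0.01)]
mouth [0.6036629  0.15665896 0.026     ] [np.float64(0.02), np.float64(0.0315), np.float64(0.0212), np.float64(0.0315)] [[0.619, 0.1668], [0.6198, 0.1468], [0.5883, 0.1459], [0.5875, 0.1671]]
tail [[0.6135 0.1667 0.031 ]
 [0.5933 0.1662 0.031 ]]
base [[0.5544 0.3017 0.008 ]
 [0.5579 0.1293 0.008 ]] 0.1724323427101971 yaw 0.020041606684285288
barrel [0.59864534 0.25146026 0.072     ]
```

Run:
```python
from h import *
print(goal([.4466,.2132,.043],-1.475))
```

```text
[ 6.000e-04  1.000e-04  1.947e-01 -2.000e-04  3.000e-04  1.420e-02]
```

```bash
python3 -m creep '[[0,0,0.05,0,0,0.014],[0,0,0.1,0,0,0.014],[0,0,0.15,0,0,0.014],[0,0,0.18,0,0,0.014],[0,0,0.194,0,0,0.014],[0,0,0.194,0,0,0.014],[0,0,0.194,0,0,0.014]]' -
python3 -m creep '[[0,0,0,0,0,0],[0,0,0,0,0,0],[0,0,0,0,0,0],[0,0,0,0,0,0],[0,0,0,0,0,0],[0,0,0,0,0,0],[0,0,0,0,0,0],[0,0,0,0,0,0]]' -1
python3 -c "
from h import *
p,R,s=pose();print(p,s['qpos'],np.arctan2(R[1,0],R[0,0]))
print(goal([.4466,.2132,.12]));print(goal([.603,.1575,.12],.018+np.pi/2))"
```

```text
time_s: 14.37
position: [0.447, 0.2136, 0.0437]
eef_rot: [-0.0, 0.74, -0.672, -0.0]
contact_force: [0.5, -0.5, -0.5]
finger_gap: 0.651
time_s: 15.03
position: [0.447, 0.2136, 0.0438]
eef_rot: [-0.001, 0.74, -0.672, 0.0]
contact_force: [0.3, -0.4, 1.1]
finger_gap: 0.172
[0.44704771 0.21361688 0.04378079] [-0.49118584  0.71036434 -0.01629499  2.0846413   0.03034353  0.34575976
 -2.00662366] -1.4745455445085263
[ 0.0006  0.0008 -0.1524 -0.0005  0.0005 -0.    ]
[ 0.1416 -0.2998 -0.1523 -0.0005  0.0005  0.0522]
```

```bash
python3 -m creep '[[0,0,-0.05,0,0,0],[0,0,-0.1,0,0,0],[0.01,-0.03,-0.152,0,0,0.02],[0.04,-0.08,-0.152,0,0,0.052],[0.07,-0.14,-0.152,0,0,0.052],[0.1,-0.2,-0.152,0,0,0.052],[0.13,-0.26,-0.152,0,0,0.052],[0.142,-0.3,-0.152,0,0,0.052],[0.142,-0.3,-0.152,0,0,0.052],[0.142,-0.3,-0.152,0,0,0.052],[0.142,-0.3,-0.152,0,0,0.052]]' -
python3 - <<'E'
from h import *
p,R,s=pose();print(p,np.arctan2(R[1,0],R[0,0]),s["qpos"])
print(goal([.6034,.1575,.12],.018+np.pi/2))
for n in("scene","top","wrist"):
  c=bot.calibration(n);im=bot.camera(n);cv2.imwrite(f"pics/{n}16.png",im[:,:,::-1]);np.savez(f"{n}16.npz",**c)
s=cv2.imread('pics/scene16.png');cv2.imwrite('pics/s16c.png',cv2.resize(s[130:260,230:390],None,fx=4.6,fy=4.6,interpolation=2))
s=cv2.imread('pics/wrist16.png');cv2.imwrite('pics/w16c.png',cv2.resize(s[120:320,220:420],None,fx=3,fy=3,interpolation=2))
E
```

```text
time_s: 15.95
position: [0.6015, 0.1578, 0.1192]
eef_rot: [0.0, 0.714, -0.7, -0.001]
contact_force: [-0.8, -0.2, -0.2]
finger_gap: 0.168
[0.60154862 0.15775513 0.11923647] -1.5518666814024775 [-0.2896184   0.71220675 -0.0183846   1.69359082  0.01589911  0.73730725
 -1.86718648]
[ 0.0006 -0.0037 -0.0015  0.0011  0.0006  0.0006]
```

View pics/s16c.png

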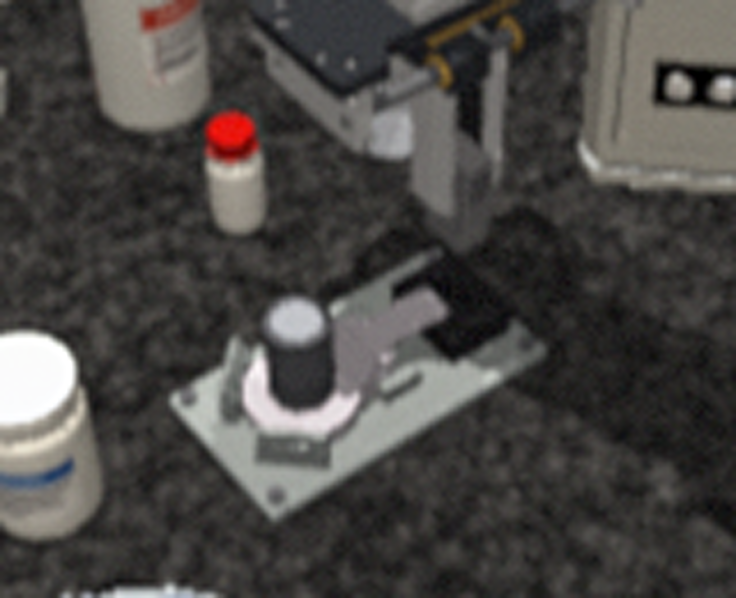

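View pics/w16c.png

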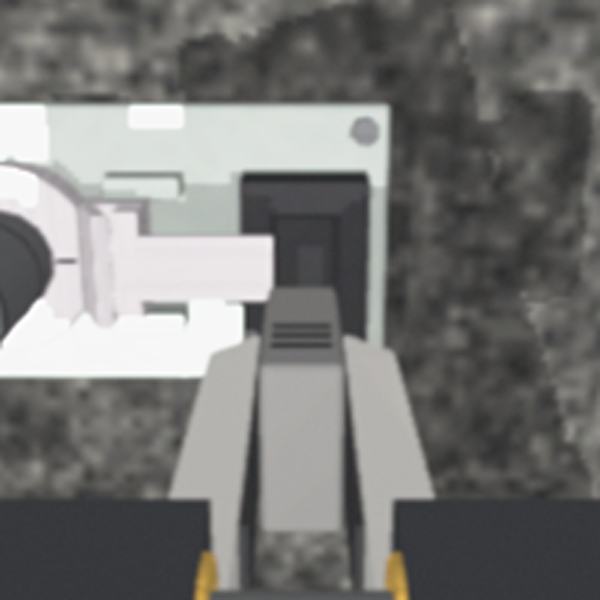

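Run:
```python
from h import *
w=dict(np.load("wrist16.npz"))
u=lambda x,y:((x+.5)/3-.5+220,(y+.5)/3-.5+120)
for n,q,z in [("blk far L",(241,174),.026),("blk far R",(370,174),.026),("chamf far R",(340,214),.026),("chamf far L",(273,214),.026),("inner? ",(328,222),.026),("plug top far L",(261,363),.1345),("far R",(343,363),.1345),("near R",(341,530),.1345),("near L",(262,530),.1345),("tail",(273,236),.031),("tail",(273,300),.031),("base R far",(389,103),.008),("prong far botL",(270,288),.0905),("prongR",(336,288),.0905)]:
    print(n,ray(w,u(*q),z).round(4)[:2])
print(pose()[0])
```

```text
blk far L [0.6319 0.1767]
blk far R [0.6327 0.138 ]
chamf far R [0.6201 0.1466]
chamf far L [0.6197 0.167 ]
inner?  [0.6175 0.1502]
plug top far L [0.6189 0.1656]
far R [0.6192 0.1506]
near R [0.5839 0.1498]
near L [0.5836 0.1652]
tail [0.6141 0.1667]
tail [0.5937 0.1665]
base R far [0.6518 0.1315]
prong far botL [0.6182 0.1655]
prongR [0.6186 0.1502]
[0.60169955 0.15822545 0.11978445]
```

```bash
python3 -c "
from h import *
print(goal([.6038,.1573,.078],.018+np.pi/2),pose()[0])"
```

```text
[ 0.002  -0.0042  0.0836  0.0004  0.0007  0.0013] [0.60169955 0.15822545 0.11978445]
```

```bash
python3 -m creep '[[0.002,-0.004,0.02,0,0,0.001],[0.002,-0.004,0.045,0,0,0.001],[0.002,-0.004,0.07,0,0,0.001],[0.002,-0.004,0.083,0,0,0.001],[0.002,-0.004,0.083,0,0,0.001],[0.002,-0.004,0.083,0,0,0.001]]' -
python3 - <<'E'
from h import *
p,R,s=pose();print(p,goal([.6038,.1573,.055],.018+np.pi/2))
c=bot.calibration("wrist");im=bot.camera("wrist")[:,:,::-1];np.savez("wrist17.npz",**c)
cv2.imwrite('pics/w17c.png',cv2.resize(im[120:320,220:420],None,fx=3,fy=3,interpolation=2))
E
```

```text
time_s: 16.6
position: [0.6031, 0.1572, 0.0772]
eef_rot: [0.001, 0.714, -0.701, -0.001]
contact_force: [1.0, 0.2, -0.5]
finger_gap: 0.17
[0.60307356 0.15715892 0.07722486] [-0.0002 -0.0016  0.0444  0.0016  0.0003  0.0004]
```

View pics/w17c.png

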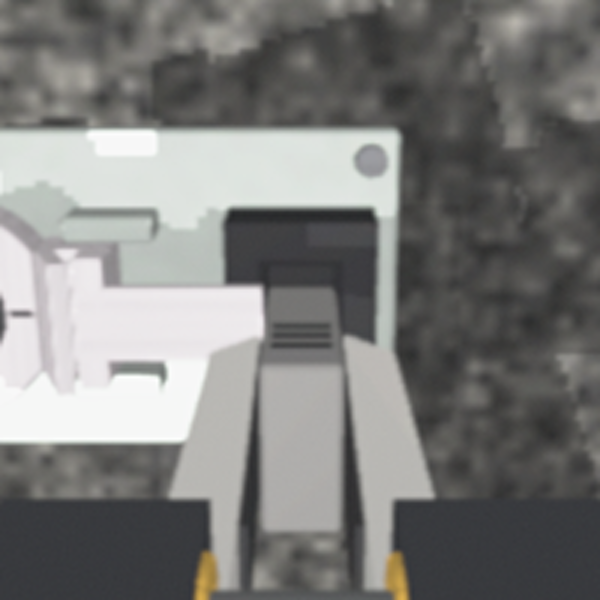

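```bash
python3 - <<'E'
from h import *
w=dict(np.load("wrist17.npz"))
u=lambda x,y:((x+.5)/3-.5+220,(y+.5)/3-.5+120)
for n,q,z in [("blk far L",(226,211),.026),("blk far R",(376,211),.026),("chamf far R",(341,262),.026),("chamf far L",(266,262),.026),("plug top far L",(261,363),.0925),("near R",(341,530),.0925),("head bottom far",(303,288),.0485)]:
    print(n,ray(w,u(*q),z).round(4)[:2])
E
python3 -m creep '[[0,-0.0015,0.012,0,0,0],[0,-0.0015,0.02,0,0,0],[0,-0.0015,0.026,0,0,0],[0,-0.0015,0.026,0,0,0]]' -
```

```text
blk far L [0.6326 0.1764]
blk far R [0.6333 0.1385]
chamf far R [0.6196 0.1469]
chamf far L [0.6192 0.1662]
plug top far L [0.6208 0.1645]
near R [0.5858 0.1487]
head bottom far [0.6201 0.1567]
time_s: 16.98
position: [0.6039, 0.1571, 0.0642]
eef_rot: [0.001, 0.714, -0.701, -0.001]
contact_force: [-0.2, -0.3, -1.2]
finger_gap: 0.169
```

```bash
python3 -m creep '[[0,0,0.008,0,0,0],[0,0,0.014,0,0,0],[0,0,0.018,0,0,0],[0,0,0.02,0,0,0],[0,0,0.02,0,0,0]]' -
```

```text
time_s: 17.4
position: [0.6043, 0.1572, 0.0558]
eef_rot: [0.0, 0.714, -0.701, -0.001]
contact_force: [-2.9, 0.1, 11.2]
finger_gap: 0.166
```

```bash
python3 -m creep '[[0,0,0,0,0,0],[0,0,0,0,0,0],[0,0,0,0,0,0],[0,0,0,0,0,0]]' -0.2
python3 -m creep '[[0,0,-0.02,0,0,0],[0,0,-0.06,0,0,0],[0,0,-0.12,0,0,0],[0,0,-0.18,0,0,0],[-0.05,0.1,-0.2,0,0,0],[-0.08,0.18,-0.22,0,0,0],[-0.08,0.26,-0.22,0,0,0],[-0.08,0.3,-0.22,0,0,0]]' -
python3 - <<'E'
from h import *
p,R,s=pose();print(p)
for n in("scene","top","wrist"):
  c=bot.calibration(n);im=bot.camera(n);cv2.imwrite(f"pics/{n}20.png",im[:,:,::-1]);np.savez(f"{n}20.npz",**c)
s=cv2.imread('pics/scene20.png');cv2.imwrite('pics/s20c.png',cv2.resize(s[150:260,230:370],None,fx=5.4,fy=5.4,interpolation=2))
E
```

```text
time_s: 17.73
position: [0.6042, 0.1572, 0.0555]
eef_rot: [0.0, 0.714, -0.701, -0.001]
contact_force: [-0.4, -0.0, 0.5]
finger_gap: 0.387
time_s: 18.4
position: [0.4512, 0.1959, 0.167]
eef_rot: [-0.001, 0.714, -0.7, -0.001]
contact_force: [-0.0, 0.5, -0.4]
finger_gap: 0.403
[0.45118373 0.1959421  0.16702022]
```

View pics/s20c.png

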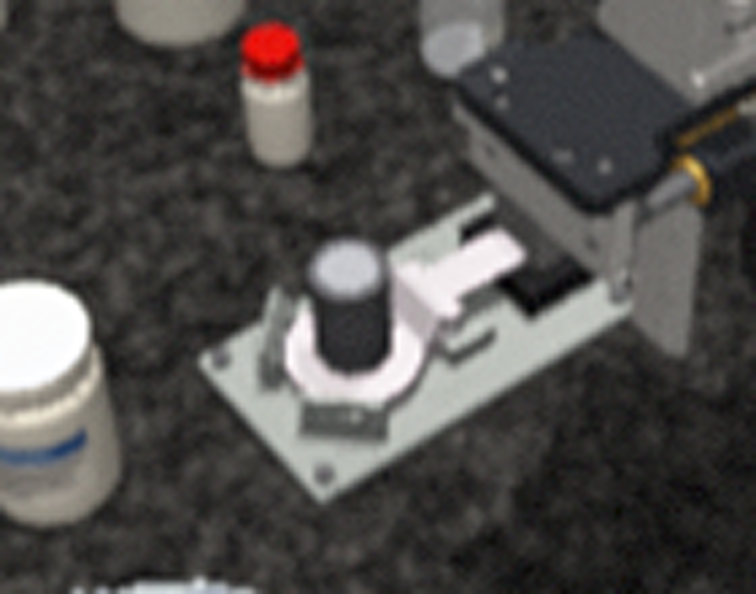

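View pics/wrist20.png

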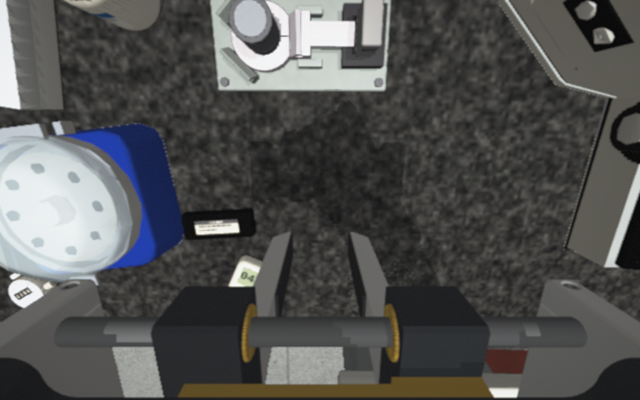

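```bash
python3 -m creep '[[0,0,0,0,0,0],[0,0,0,0,0,0],[0,0,0,0,0,0]]' -
python3 - <<'E'
from h import *
im=cv2.imread("pics/wrist20.png")
cv2.imwrite("pics/w20a.png",cv2.resize(im[0:95,210:400],None,fx=4.2,fy=4.2,interpolation=2))
E
```

```text
time_s: 18.8
position: [0.4529, 0.1947, 0.1668]
eef_rot: [0.0, 0.714, -0.7, -0.001]
contact_force: [0.1, 1.2, -0.6]
finger_gap: 0.403
```

View pics/w20a.png

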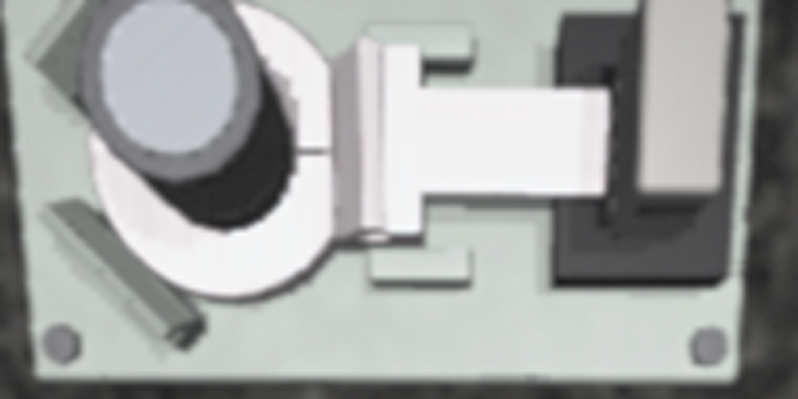

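Run:
```python
from h import *
w=dict(np.load("wrist20.npz"))
u=lambda x,y:((x+.5)/4.2-.5+210,(y+.5)/4.2-.5)
a,b=[ray(w,u(*q),.071) for q in [(638,190),(718,191)]];print(a,b,np.linalg.norm(a-b),"plug ctr~",(a+b)[:2]/2+[.018,0])
print("barrel",ray(w,u(171,78),.072))
bot.hand_in()
```

```text
[0.58538595 0.16446343 0.071     ] [0.58557263 0.14927361 0.071     ] 0.015190969543249987 plug ctr~ [0.60347929 0.15686852]
barrel [0.60162541 0.25194788 0.072     ]
the job is handed in; nothing more can be done
```

I handed the job in at about 19 s of the 58 s allowed. The lens cell is seated in the V with the jaw on its flat, and the plug is home in the socket. The hand-in reports no verdict, so the checks below are my own.

**What I did**
- I carried the arm over the microscope, gripped the cell by its barrel and pressed it into the V with its flat still turned aside. The flange touched the plate at about 10 N.
- I rolled the cell clockwise in the V. The jaw had dropped forward at about 1.12 rad, but I missed it and rolled about 0.16 rad too far. The jaw's tail moved back slightly, by roughly 1.5 mm, so I rolled the cell back and released it.
- I then gripped the plug across its narrow sides and pressed it into the socket to its floor, at about 11 N. I let go and backed away.

**Last checks**
- **Cell:** the barrel axis is at (0.6016, 0.2519), against my estimate of (0.601, 0.2525) for the nest centre. The engraved line points at the jaw, the flat lies flush on it and the tail is clear of the socket mouth.
- **Plug:** its centre is at (0.6035, 0.1569), against my estimate of (0.6035, 0.1573) for the socket. The tool height when it bottomed matched the expected fully-home height of 55.8 mm.
- **Robot and bystanders:** the gripper is open, and the last picture shows it clear of everything. The jar, case and bottle look untouched.

**Disagreements:** my camera measurements of the socket and nest positions differed between views by 1 to 2 mm. I judged the jaw's travel only by comparing pictures of its tail, not from a direct reading.

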